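Cure both sides of the cast resin sections under the lamp bar

TASK

Cure the cast resin sections on the bench from both sides: stand them all upright before the lamp, each with its broad face flush against the stop strip, turn the dial from off to the long third mark, leave it there for three seconds and turn it fully off. Then turn every section round so that its leg ends are flush against the strip and give them the same three seconds. With the lamp off again, put each section upright and fully home in the tray nest of its shape; never touch a section while the lamp is on, and leave the other things on the bench where they are.

Things in the scene. Friction and masses are not known exactly. Their poses are not given: they have to be found in the camera images.
- tee: straw-coloured cast resin section, 36 mm tall, about 50 g, standing on end on the bench (or absent); from above a T: a 52 x 16 mm web with one 20 mm leg in the middle. Envelope 38 (x) x 52 mm (y). Origin: middle of the envelope's underside; z up; broad face at x = +19 mm (web x = 3 to 19), leg ends at x = -19. Grasp from above across the web's two ends.
- tee_face (a point): centre of the broad face of the tee: x = +19 mm, z = +18 mm in its frame
- tee_legs (a point): centre of the plane of the leg ends of the tee: x = -19 mm, z = +18 mm in its frame
- channel: straw-coloured cast resin section, 36 mm tall, about 50 g, standing on end on the bench (or absent); from above a U: a 52 x 16 mm web with two 14 mm legs, one at each end. Envelope 38 (x) x 52 mm (y). Origin: middle of the envelope's underside; z up; broad face at x = +19 mm (web x = 3 to 19), leg ends at x = -19. Grasp from above across the web's two ends.
- channel_face (a point): centre of the broad face of the channel: x = +19 mm, z = +18 mm in its frame
- channel_legs (a point): centre of the plane of the leg ends of the channel: x = -19 mm, z = +18 mm in its frame
- angle: straw-coloured cast resin section, 36 mm tall, about 50 g, standing on end on the bench (or absent); from above an L: a 52 x 16 mm web with one 16 mm leg at its +y end. Envelope 38 (x) x 52 mm (y). Origin: middle of the envelope's underside; z up; broad face at x = +19 mm (web x = 3 to 19), leg ends at x = -19. Grasp from above across the web's two ends.
- angle_face (a point): centre of the broad face of the angle: x = +19 mm, z = +18 mm in its frame
- angle_legs (a point): centre of the plane of the leg ends of the angle: x = -19 mm, z = +18 mm in its frame
- lamp: curing lamp, fixed: a dark finned lamp bar along y, 302 mm long over its end caps, at x = -62 to -20 mm, top 51 mm above the bench, on an aluminium foot plate (x = -65 to -8 mm, 320 mm long, 6 mm thick). Its lens looks along +x. A folded steel stop strip, 284 mm long, its top 15 mm above the bench, stands 14 mm in front of the lens. Origin on the bench, 8 mm in front of the strip's face
- stop (a point): middle of the stop strip's front face, at bench level: x points away from the lamp, square to the strip; y along the strip; z up. Sections stand on the bench on its +x side, wholly before the lens: middle of the section within 115 mm of this point along y
- supply: lamp power unit, fixed: white box 100 (x) x 96 (y) x 70 mm tall, the dial in the middle of its top. Origin under its centre; -x points to the scale's off mark
- dial (a joint): the dial: 0 = off (end stop, pointer at the tick with the dot), grows clockwise seen from above, to 4.0 rad. White ticks every 0.4 rad; the third after off, at 1.2 rad, is long and thick. It stays where left (friction 0.05 N m). Its grip is an upright bar 42 mm long, 14 mm thick, a white line on its pointer end; at 0 it lies along the supply's x, pointer to -x
- dial_grip (a point): on the dial's axis at the height to grip the bar, 107 mm above the bench; the bar's top is 7 mm higher, the disc under it 23 mm lower. Its x axis lies along the bar, pointer end at -x, and turns with the dial
- tray: specimen tray, fixed: grey, 169 (x) x 77 (y) x 14 mm tall, three nests 9 mm deep in a row along x: T-shaped at x = -53 mm, U-shaped at 0, L-shaped at +53. Origin under its centre. Each nest is the outline of its section with 2.5 mm clearance all round
- nest_tee (a point): centre of the floor of the T-shaped nest for the tee, 5 mm above the bench, 9 mm below the tray's top; its axes are the section's axes when seated (broad face towards +x)
- nest_channel (a point): centre of the floor of the U-shaped nest for the channel, 5 mm above the bench, 9 mm below the tray's top; its axes are the section's axes when seated (broad face towards +x)
- nest_angle (a point): centre of the floor of the L-shaped nest for the angle, 5 mm above the bench, 9 mm below the tray's top; its axes are the section's axes when seated (broad face towards +x)
- bottle: bystander, loose: amber glass bottle with a white cap, 52 mm diameter, 106 mm tall, standing (origin under its centre)
- beaker: bystander, loose: glass beaker, 66 mm diameter, 82 mm tall (origin under its centre)
- dish: bystander, loose: covered glass dish, 72 mm diameter, 15 mm tall (origin under its centre)
- spatula: bystander, loose: steel spatula lying flat along its x axis, 220 mm long, 4 mm thick (origin under its middle)
- marker: bystander, loose: marker pen lying along its x axis, 130 mm long, 13 mm thick (origin under its middle)
- mortar: bystander, loose: white porcelain mortar with its pestle standing in it, 76 mm diameter, 40 mm tall, the pestle reaches 66 mm (origin under its centre)
Not all that is in view belongs to the job. Leave any green, pink or purple look-alike of the tee alone.

How it is judged:
By the outcome, as a careful person would: the job done as asked, in the order asked, and still so for the second after the job is handed in, with the robot touching nothing.
Of tee, channel, angle only 2 to 3 are there at a start; the rules pass over those that are not, and their reading is None.
At some moment in a run one of tee, channel, angle may be knocked a few centimetres aside while the robot is not near it.
Once in a run the grip may slacken for a moment while it holds something.
It also fails if it takes over 210 s, if anything falls off the work surface, if the arm or the gripper's body presses on something with over 40 N, if the wrist force passes 120 N, or if a joint passes its speed limit or range.

ROBOT

A 6-joint arm with a two-finger parallel gripper is mounted at the origin on the work surface. World frame = base frame: x ahead of the robot, y to its left, z up, the work surface at z = 0. Lengths are in m, angles in rad, forces in N, time in s.
With the tool pointing down it reaches from about 0.3 to 0.875 m from the base axis. Payload 6.4 kg.
Tool frame: the origin (TCP) lies midway between the tips of the shut fingers; the grasp point (between the pads) lies 19 mm behind it; z points along the fingers, y is the line along which they close (so a half turn about z gives the same grasp; the last joint's range is limited). The gripper opens to 85 mm and grips with 20 to 120 N. Pads are 22 mm wide; open, the fingers measure 114 mm over their backs; the gripper's body (76 mm by 85 mm) begins 54 mm behind the grasp point. The pads swing forward as they close: fully open they stand 13 mm farther back than shut.
Start: joints at [-1.368, 0.181, 1.607, -0, 1.354, -0.206], TCP at [0.229, -0.528, 0.231] pointing down, gripper open.
Joint ranges: [-2.99, 2.99], [-0.89, 2.07], [0.3, 2.58], [-1.14, 4.28], [0, 2.63], [-3.12, 3.12]. Speed limits (rad/s): [2.57, 2.57, 3.01, 3.14, 3.14, 3.14].

INTERFACE

Orientations are given as a rotation vector (axis times angle).
In Python, from cell import ctrl gives the robot as it stands.
- The arm moves only by the tool arm_command, never from a script. Its argument "moves" is a list of rows, each a list of 3 entries, a list of its own where there are three numbers: the shift along the world's x, y, z in units of 20 mm (1.0 is 20 mm), then the turn, a rotation vector about the world's x, y, z in units of 5 degrees (1.0 is 5 degrees), then the opening, from 0 (shut) to 1 (fully open). In form: [[[dx, dy, dz], [wx, wy, wz], jaw], ...]. A call has 1 to 10 rows; each row shifts and turns the commanded pose from where the row before left it; what a row does not reach is not made up. A row lasts 1/12 s, in which the tool goes at most 41.7 mm and 7.16 degrees, less where a joint would pass 70% of its speed; a pose out of reach is approached as far as the arm can. A call with a number of a shift or a turn outside -1 to 1 is refused whole. A call with a gripper value outside its range is refused whole. The fingers move at their own pace and stop on an object; "grip_force" is the grip in N (left out, the last holds). Time passes only in rows, so rows that do not move let the fingers close. It gives the time, the measured TCP pose, the force, the opening and the grip force at its end, in the units of the state.
- ctrl.sense(): the state, without advancing time (a new reading comes with each control period).
- ctrl.capture(name): name is "scene" or "top" or "wrist"; returns a dict with "img" (420x560x3 uint8, red, green, blue), "z_map" (420x560 float32, m along the optical axis (not along the pixel's ray), 0 where there is no reading), "K" (3x3 intrinsics, pixels), "k1" (the pictures are not rectified: a ray, as slopes to the right and down, at radius r is drawn at 1 + k1 r^2 times it, then the intrinsics apply), "view" (4x4, takes a point from world to camera coordinates); the wrist camera has in their place "T_tool_cam" (4x4, takes a point from camera to tool coordinates, whose origin is the TCP and whose axes are the flange's). Camera axes: x right, y up, looking along -z (the intrinsics and any distortion apply to the point x, -y, -z); pixel columns grow to the right and rows downward; lengths in m; the calibration is good to about 2 mm. A picture is of the moment at which its call begins: read the wrist's pose just before it.
- ctrl.finish_job(): hands the job in; it is judged then, once.
The state is a dict: "time_s": time; "joints": joint angles; "qvel": joint speeds; "joint_efforts": joint torques, N m; "tool_pos": TCP position; "eef_rot": TCP orientation; "wrist_force": force on the tool from outside, world axes, zero at the start; "wrist_torque": the same for the moment, N m; "opening": finger opening in m; "grip_force": force on a finger pad.
Only numpy, scipy, OpenCV 4.12 (cv2) and the standard library are available. Lean on these libraries where they do the work, as an engineer would, in place of code of your own. Each camera call takes 0.05 s, during which the arm holds its last target. There are 200 camera calls.

## Working session

There is one attempt and no reset: what is moved stays moved. The work goes in short steps, Python scripts to look and compute and a tool call to move; the robot and the scene stay as the last step left them, time stands still between calls to the robot, and variables do not carry over. Pictures are saved under pics/ and viewed, at most 17 in all, crops included, and the job is handed in when it is done.

Besides the shell and the picture viewer there is one more tool, called as name(argument=value, ...), one argument or row to a line, values as JSON. arm_command: Moves the arm, as the interface text tells. Its arguments: {"type":"object","properties":{"moves":{"type":"array"},"grip_force":{"type":"number"}},"required":["moves"]}

```bash
ls; mkdir -p pics; cat > h.py <<'E'
import numpy as np,cv2
from cell import ctrl
def cap(n):
    s=ctrl.sense(); c=ctrl.capture(n)
    if 'view' in c: c['W']=np.linalg.inv(np.array(c['view']))
    else:
        from scipy.spatial.transform import Rotation as R
        T=np.eye(4);T[:3,:3]=R.from_rotvec(s['eef_rot']).as_matrix();T[:3,3]=s['tool_pos'];c['W']=T@np.array(c['T_tool_cam'])
    return c
def slopes(c,p):
    p=np.atleast_2d(np.array(p,float));K=np.array(c['K'])
    d=np.c_[(p[:,0]-K[0,2])/K[0,0],(p[:,1]-K[1,2])/K[1,1]];u=d.copy()
    for _ in range(20): u=d/(1+c['k1']*(u**2).sum(1,keepdims=True))
    return u
def onplane(c,p,z):
    u=slopes(c,p);d=np.c_[u[:,0],-u[:,1],-np.ones(len(u))]@c['W'][:3,:3].T
    o=c['W'][:3,3];return o+d*((z-o[2])/d[:,2])[:,None]
def cloud(c):
    h,w=c['z_map'].shape;x,y=np.meshgrid(np.arange(w),np.arange(h))
    u=slopes(c,np.c_[x.ravel(),y.ravel()]);z=c['z_map'].ravel()[:,None]
    P=np.c_[u[:,0:1]*z,-u[:,1:2]*z,-z]@c['W'][:3,:3].T+c['W'][:3,3]
    P[z[:,0]==0]=np.nan
    return P.reshape(h,w,3)
def save(c,n,s=1.4):
    cv2.imwrite('pics/'+n,cv2.resize(c['img'][:,:,::-1],None,fx=s,fy=s))
E
python3 - <<'E'
from h import *
print(ctrl.sense())
for n in('top','scene'):
    c=cap(n);save(c,n+'0.png');print(n,c['K'],c['k1'],c['W'])
E
```

```text
pics
{'time_s': 0.0, 'joints': array([-1.36834457e+00,  1.81551918e-01,  1.60799765e+00,  1.20817685e-05,
        1.35380405e+00, -2.06300884e-01]), 'qvel': array([ 0.00110102,  0.00022174, -0.00042802, -0.00138868, -0.00024073,
       -0.0005188 ]), 'joint_efforts': array([ 1.05118261e-04, -4.44867826e+01, -3.51339447e+01, -3.68480305e-04,
        8.89225543e-03,  2.61194906e-06]), 'tool_pos': array([ 0.22844879, -0.52707247,  0.23038304]), 'eef_rot': array([-3.07448559e+00, -6.37245238e-01, -2.38395427e-05]), 'wrist_force': array([ 0.05048905, -0.29057387,  0.13468876]), 'wrist_torque': array([ 0.01148909, -0.03174728, -0.03015347]), 'grip_force': 0.0, 'opening': 0.08526468741489371}
top [[470.48757634   0.         272.36330946]
 [  0.         470.48757634 211.22169958]
 [  0.           0.           1.        ]] -0.12048547541742093 [[-2.62421366e-02  9.92394429e-01 -1.20269061e-01  4.05899758e-01]
 [-9.99650878e-01 -2.64218104e-02  1.00753286e-04  2.18699253e-02]
 [-3.07773934e-03  1.20229717e-01  9.92741327e-01  1.37960839e+00]
 [ 0.00000000e+00  0.00000000e+00  0.00000000e+00  1.00000000e+00]]
scene [[501.62236444   0.         281.38841381]
 [  0.         501.62236444 212.31930561]
 [  0.           0.           1.        ]] -0.06497394269245008 [[-0.54264955 -0.53013954  0.65152401  1.45100858]
 [ 0.83984094 -0.3554601   0.41026249  0.5771117 ]
 [ 0.01409442  0.76980529  0.63812315  0.94082104]
 [ 0.          0.          0.          1.        ]]
```

View pics/top0.png

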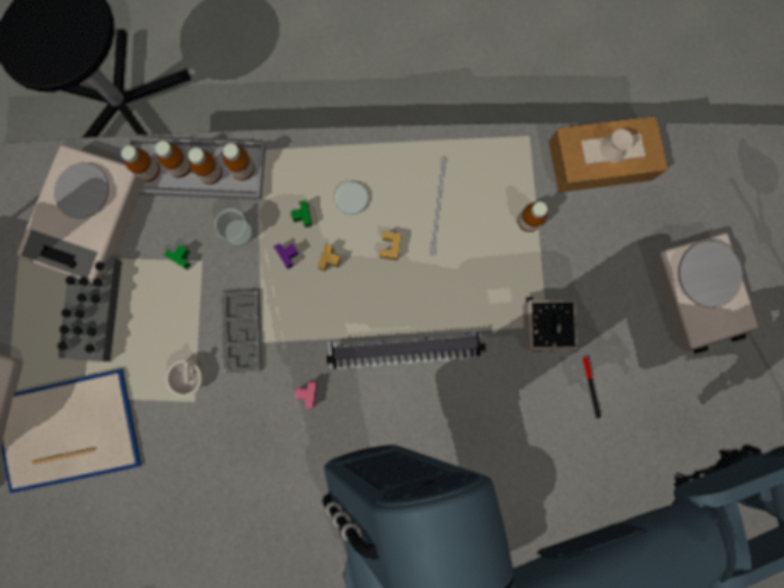

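View pics/scene0.png

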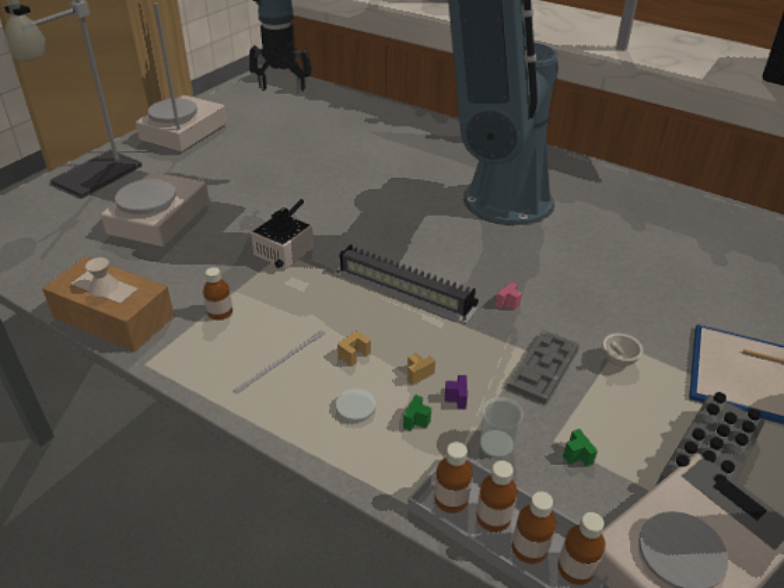

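The top view shows two straw sections: the tee at about (328,257) and the channel at (390,244). No straw angle is visible. The look-alikes are green (302,213) and (180,257), purple (286,254) and pink (308,394). The lamp is at (405,350), the supply at (553,325) and the tray at (242,330). I'll confirm with an enlarged crop and measure.

```bash
cat > m.py <<'E'
from h import *
def straw(c):
    hsv=cv2.cvtColor(c['img'],cv2.COLOR_RGB2HSV)
    return cv2.inRange(hsv,(12,110,90),(28,255,255))
E
python3 - <<'E'
from m import *
c=cap('top');s=cap('scene')
P=cloud(c)
m=straw(c)
n,l,st,ce=cv2.connectedComponentsWithStats(m)
for i in range(1,n):
    if st[i,4]>30:
        q=P[l==i];print('straw',st[i],ce[i],onplane(c,ce[i],.036),'zmed',np.nanmedian(q[:,2]), np.nanpercentile(q[:,2],[5,95]))
        r=q[q[:,2]>.028];print(len(r),np.nanmean(r,0), cv2.minAreaRect(r[:,:2].astype(np.float32)*1000))
# height slices
for name,(x0,x1,y0,y1),(a,b) in [('supply',(372,420,205,255),(.06,.08)),('suphi',(372,420,205,255),(.095,.13)),('lamp',(225,355,225,270),(.04,.06)),('strip',(225,355,225,270),(.01,.02)),('tray',(155,192,200,270),(.009,.02))]:
    q=P[y0:y1,x0:x1].reshape(-1,3);q=q[(q[:,2]>a)&(q[:,2]<b)]
    if len(q)>5: print(name,len(q),q.mean(0),cv2.minAreaRect(q[:,:2].astype(np.float32)*1000))
I=c['img'][:,:,::-1]
def cr(x,y,w,h,f): return cv2.resize(I[y:y+h,x:x+w],(w*f,h*f),interpolation=cv2.INTER_CUBIC)
a=cr(190,130,133,70,6)[:290]
b=np.hstack([cr(365,205,55,50,6)[:300,:330],cr(150,200,45,75,4)[:300],cr(225,235,145,36,2)[:1].repeat(300,0)[:, :290]*0])
b[:72,510:800]=cr(225,235,145,36,2)
w=800
a=a[:, :w] if a.shape[1]>=w else cv2.copyMakeBorder(a,0,0,0,w-a.shape[1],0)
b=cv2.copyMakeBorder(b,0,0,0,max(0,w-b.shape[1]),0)[:, :w]
cv2.imwrite('pics/crop1.png',np.vstack([a,b]))
E
```

```text
straw [ 397   84   80   48 2052] [435.74756335 107.47222222] [[ 0.87087342 -0.47950795  0.036     ]] zmed 0.08005525588146956 [0.07507738 0.08462289]
2031 [ 0.85559483 -0.46360373  0.08005203] ((859.4786987304688, -468.23974609375), (122.31890106201172, 221.58920288085938), 6.593747615814209)
straw [113 112   9   9  47] [117.19148936 115.55319149] [[0.87111636 0.481091   0.036     ]] zmed 0.08981819710599459 [0.07573001 0.09768688]
47 [0.8528585  0.46309358 0.08867475] ((854.02880859375, 464.0929260253906), (29.239830017089844, 13.163702964782715), 60.59496307373047)
straw [160 112  10  10  54] [164.5        117.03703704] [[0.86036739 0.33618755 0.036     ]] zmed 0.09057607591160854 [0.08240919 0.09972025]
54 [0.84176195 0.32333914 0.09098487] ((842.0689697265625, 326.3536682128906), (34.15074157714844, 16.312101364135742), 59.40092086791992)
straw [ 90 116   8   7  33] [ 93.60606061 118.42424242] [[0.86547311 0.55439722 0.036     ]] zmed 0.09136137164492664 [0.08459357 0.0992289 ]
33 [0.84639108 0.53229817 0.09176493] ((847.9111938476562, 534.0918579101562), (22.468074798583984, 11.
[... 1469 characters left out ...]
26] ((497.1143493652344, -320.3338317871094), (98.28140258789062, 96.29757690429688), 88.55191040039062)
suphi 93 [ 0.49772308 -0.31942481  0.11168789] ((498.640380859375, -320.2468566894531), (13.94179916381836, 38.436824798583984), 84.84384155273438)
lamp 1174 [ 0.45672495 -0.02498537  0.05000053] ((452.8275451660156, -28.241729736328125), (43.170169830322266, 319.5662536621094), 3.223660469055176)
strip 293 [ 0.46887722 -0.02244008  0.01352182] ((474.4267883300781, -21.819900512695312), (99.35601043701172, 315.5264892578125), 4.759006977081299)
tray 941 [0.5041183  0.31685336 0.01431559] ((505.81768798828125, 324.2303466796875), (167.33279418945312, 88.92212677001953), 1.4563957452774048)
```

View pics/crop1.png

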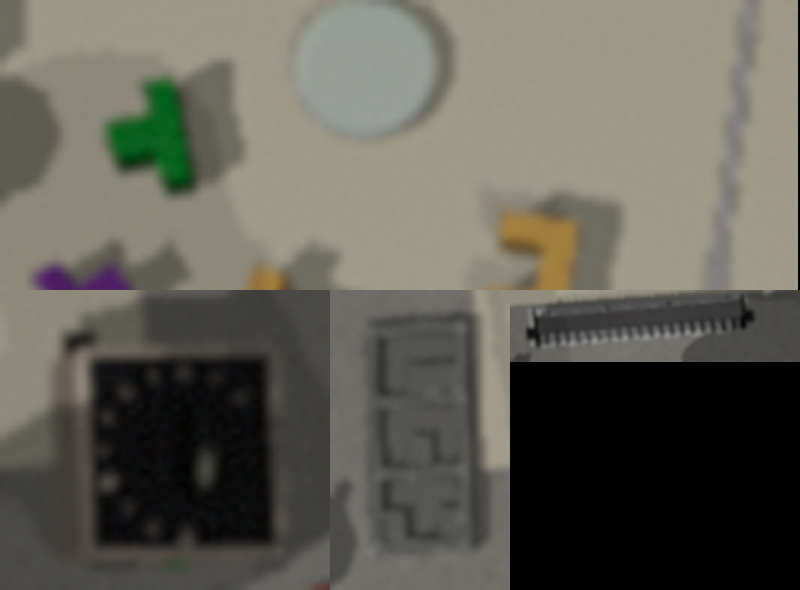

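The crop confirms it. The two straw bodies are the channel at (0.674,-0.001) and the tee at (0.651,0.130), both with their tops at 36 mm. The supply's off tick is on its -x side, with the pointer on it. I'll move the wrist camera over them.

arm_command(
  moves=[
    [[0.5, 1, 0.2], [0, 0, -0.2], 1],
    [[0.5, 1, 0.2], [0, 0, -0.2], 1],
    [[0.5, 1, 0.2], [0, 0, -0.2], 1],
    [[0.5, 1, 0.2], [0, 0, -0.2], 1],
    [[0.5, 1, 0.2], [0, 0, -0.2], 1],
    [[0.5, 1, 0.2], [0, 0, -0.2], 1],
    [[0.5, 1, 0.2], [0, 0, -0.2], 1],
    [[0.5, 1, 0.2], [0, 0, -0.2], 1],
    [[0.5, 1, 0.2], [0, 0, -0.2], 1],
    [[0.5, 1, 0.2], [0, 0, -0.2], 1],
  ],
)

```text
time_s: 1.03
tool_pos: [0.3289, -0.3265, 0.2713]
eef_rot: [-3.12, -0.366, 0.0]
wrist_force: [-0.2, 0.5, -0.0]
opening: 0.0856
grip_force: 0.0
```

arm_command(
  moves=[
    [[0.5, 1, 0.2], [0, 0, -0.2], 1],
    [[0.5, 1, 0.2], [0, 0, -0.2], 1],
    [[0.5, 1, 0.2], [0, 0, -0.2], 1],
    [[0.5, 1, 0.2], [0, 0, -0.2], 1],
    [[0.5, 1, 0.2], [0, 0, -0.2], 1],
    [[0.5, 1, 0.2], [0, 0, -0.2], 1],
    [[0.5, 1, 0.2], [0, 0, -0.2], 1],
    [[0.5, 1, 0.2], [0, 0, -0.2], 1],
    [[0.5, 1, 0.2], [0, 0, -0.2], 1],
    [[0.5, 1, 0.2], [0, 0, -0.2], 1],
  ],
)

```text
time_s: 1.87
tool_pos: [0.4288, -0.1265, 0.3114]
eef_rot: [-3.14, -0.092, -0.0]
wrist_force: [-0.0, -1.2, -0.5]
opening: 0.0855
grip_force: 0.0
```

arm_command(
  moves=[
    [[0.5, 1, 0.2], [0, 0, -0.2], 1],
    [[0.5, 1, 0.2], [0, 0, -0.2], 1],
    [[0.5, 1, 0.2], [0, 0, -0.2], 1],
    [[0.5, 1, 0.2], [0, 0, -0.1], 1],
    [[0.5, 1, 0.2], [0, 0, 0], 1],
    [[0.5, 1, 0.2], [0, 0, 0], 1],
    [[0.5, 1, 0], [0, 0, 0], 1],
    [[0.5, 1, 0], [0, 0, 0], 1],
    [[0, 0, 0], [0, 0, 0], 1],
    [[0, 0, 0], [0, 0, 0], 1],
  ],
)

```text
time_s: 2.7
tool_pos: [0.5085, 0.0331, 0.3348]
eef_rot: [3.141, 0.001, -0.002]
wrist_force: [0.0, -0.3, 0.1]
opening: 0.0855
grip_force: 0.0
```

```bash
cat >> m.py <<'E'
def corners(c,z=.036,minA=300):
    """straw tops by depth+colour -> contour in world"""
    P=cloud(c);m=(straw(c)>0)&(P[:,:,2]>z-.008)&(P[:,:,2]<z+.008)
    m=cv2.morphologyEx(m.astype(np.uint8),cv2.MORPH_OPEN,np.ones((3,3)))
    for k in cv2.findContours(m,cv2.RETR_EXTERNAL,cv2.CHAIN_APPROX_NONE)[0]:
        if cv2.contourArea(k)<minA: continue
        w=onplane(c,k[:,0],z)[:,:2]*1000
        (cx,cy),(a,b),t=cv2.minAreaRect(w.astype(np.float32))
        ap=cv2.approxPolyDP(w.astype(np.float32)[:,None],4,True)[:,0]
        M=cv2.moments(w.astype(np.float32)[:,None])
        ctr=np.array([cx,cy]);cen=np.array([M['m10']/M['m00'],M['m01']/M['m00']])
        # section y axis = long side direction
        th=np.deg2rad(t if a>b else t+90); x=np.array([np.sin(th),-np.cos(th)])
        if x@(cen-ctr)<0:x=-x
        print('sec ctr',ctr.round(1),'size',round(a,1),round(b,1),'yaw_x',np.rad2deg(np.arctan2(x[1],x[0])).round(1),'cen off',((cen-ctr)@x).round(1),'ncorn',len(ap),'px',k[:,0].mean(0).round())
E
python3 - <<'E'
from m import *
s=ctrl.sense();print(s['time_s'],s['tool_pos'],s['eef_rot'],s['joints'])
c=cap('wrist');save(c,'w1.png');print(c['W'],c['K'][0],c['k1'])
corners(c)
E
```

```text
2.7 [0.5084755  0.03309752 0.33484242] [ 3.14149977e+00  1.32655980e-03 -1.56892151e-03] [-1.68127907e-01 -3.71476776e-02  1.63142332e+00 -2.58529779e-04
  1.54828622e+00  1.40182982e+00]
[[-1.12801350e-03  9.49225475e-01  3.14594540e-01  5.88543110e-01]
 [-9.99999342e-01 -1.13574684e-03 -1.58721525e-04  3.21779504e-02]
 [ 2.06637240e-04 -3.14594512e-01  9.49226132e-01  4.78962381e-01]
 [ 0.00000000e+00  0.00000000e+00  0.00000000e+00  1.00000000e+00]] [313.33993886   0.         279.97346057] 0.00985495721646721
sec ctr [650.4 124.7] size 35.2 48.4 yaw_x 69.8 cen off 4.6 ncorn 8 px [204.  51.]
sec ctr [674.5  -0.9] size 34.5 50.6 yaw_x -100.4 cen off 3.1 ncorn 9 px [308.  31.]
```

View pics/w1.png

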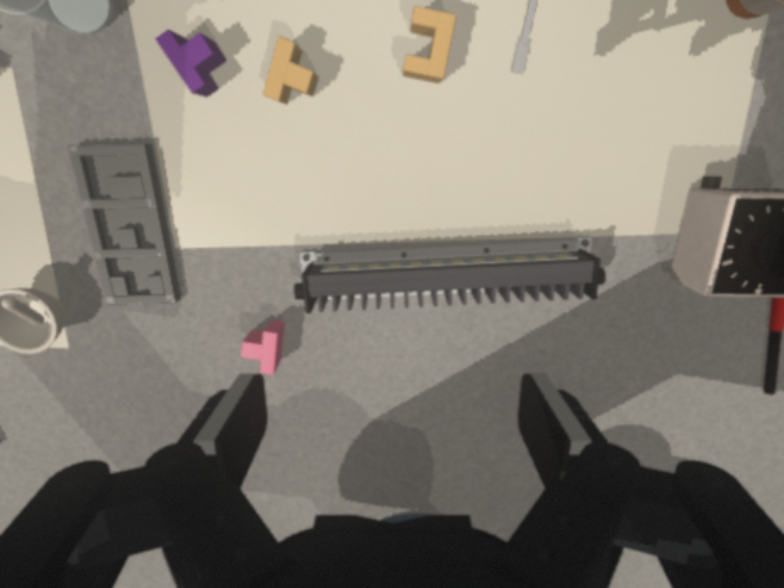

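The wrist view shows the tee at (290,70), broad face left towards purple, and the channel at (430,45), open to the left. The strip runs from (310,255) to (590,243) and the tray is at (128,220). Next I'll measure the strip line and the tray.

```bash
python3 - <<'E'
from m import *
for n in ('wrist','top'):
    c=cap(n);P=cloud(c).reshape(-1,3)
    print(n)
    # strip: top edge z~15mm, front-most x per y bin
    q=P[(P[:,0]>.44)&(P[:,0]<.53)&(abs(P[:,1]+.025)<.14)]
    f=[]
    for y in np.arange(-.15,.101,.02):
        b=q[abs(q[:,1]-y)<.01]; s=b[(b[:,2]>.010)&(b[:,2]<.022)]
        if len(s)>3: f.append((y,np.percentile(s[:,0],97),np.median(s[:,2]),len(s)))
    f=np.array(f);print(f.round(4).tolist());print('fit x=',np.polyfit(f[:,0],f[:,1],1))
    l=P[(P[:,2]>.046)&(P[:,2]<.056)&(P[:,0]>.38)&(P[:,0]<.52)&(abs(P[:,1]+.025)<.18)]
    print('lamp',len(l),cv2.minAreaRect(l[:,:2].astype(np.float32)*1000))
    t=P[(P[:,2]>.0105)&(P[:,2]<.0175)&(P[:,0]>.39)&(P[:,0]<.62)&(abs(P[:,1]-.32)<.065)]
    print('tray',len(t),np.median(t[:,2]),cv2.minAreaRect(t[:,:2].astype(np.float32)*1000))
    z=P[(abs(P[:,0]-.6)<.02)&(abs(P[:,1]-.05)<.03)];print('bench z',np.nanmedian(z[:,2]))
# tray interior contour in wrist image: rim by height mask
E
```

```text
wrist
[[-0.15, 0.4924, 0.0151, 79.0], [-0.13, 0.4913, 0.0156, 75.0], [-0.11, 0.4903, 0.0161, 79.0], [-0.09, 0.4893, 0.0158, 73.0], [-0.07, 0.4883, 0.0141, 82.0], [-0.05, 0.4874, 0.0134, 78.0], [-0.03, 0.4863, 0.0155, 73.0], [-0.01, 0.4854, 0.0158, 71.0], [0.01, 0.4843, 0.0128, 76.0], [0.03, 0.4832, 0.015, 74.0], [0.05, 0.4823, 0.014, 79.0], [0.07, 0.4812, 0.0148, 79.0], [0.09, 0.4802, 0.015, 75.0]]
fit x= [-0.05038784  0.48479264]
lamp 4399 ((452.09027099609375, -26.226165771484375), (43.30120086669922, 302.8373718261719), 2.8491973876953125)
tray 3838 0.015510709737413086 ((505.15966796875, 315.895751953125), (169.51356506347656, 79.49728393554688), 1.4247219562530518)
bench z 0.002242407648553685
top
[[-0.15, 0.5007, 0.0126, 21.0], [-0.13, 0.4916, 0.0125, 19.0], [-0.11, 0.493, 0.0129, 16.0], [-0.09, 0.5008, 0.0148, 22.0], [-0.07, 0.4879, 0.0127, 17.0], [-0.05, 0.4881, 0.0117, 5.0], [-0.01, 0.4852, 0.0125, 15.0], [0.01, 0.484, 0.0129, 19.0], [0.03, 0.4818, 0.0124, 15.0], [0.05, 0.4822, 0.0132, 17.0], [0.07, 0.4798, 0.0131, 14.0], [0.09, 0.4802, 0.0155, 11.0]]
fit x= [-0.08055056  0.48551438]
lamp 900 ((451.34161376953125, -25.47650146484375), (42.390037536621094, 302.75439453125), 2.856929063796997)
tray 686 0.014376846802434007 ((520.0632934570312, 318.45269775390625), (195.55506896972656, 76.45673370361328), 1.2030975818634033)
bench z nan
  return np.nanmean(a, axis, out=out, keepdims=keepdims)
```

arm_command(
  moves=[
    [[1, 0.6, -0.8], [0, 0, 1], 1],
    [[1, 0.6, -0.8], [0, 0, 1], 1],
    [[1, 0.6, -0.8], [0, 0, 1], 1],
    [[1, 0.6, -0.8], [0, 0, 1], 1],
    [[1, 0.6, -0.8], [0, 0, 1], 1],
    [[1, 0.6, -0.8], [0, 0, 1], 1],
    [[0.4, 0.6, -0.2], [0, 0, 1], 1],
    [[0, 0, 0], [0, 0, 1], 1],
    [[0, 0, 0], [0, 0, 1], 1],
    [[0, 0, 0], [0, 0, 1], 1],
  ],
)

```text
time_s: 3.68
tool_pos: [0.6365, 0.1153, 0.2348]
eef_rot: [-2.846, -1.33, 0.002]
wrist_force: [0.3, -0.6, -1.2]
opening: 0.0856
grip_force: 0.0
```

```bash
python3 - <<'E'
from m import *
s=ctrl.sense();print(s['time_s'],s['tool_pos'])
c=cap('wrist');save(c,'w2.png',1)
corners(c)
E
```

```text
3.6833 [0.63652513 0.11528029 0.23479404]
sec ctr [6.758e+02 1.000e-01] size 37.6 49.3 yaw_x -100.1 cen off 3.3 ncorn 8 px [369. 232.]
sec ctr [650.5 126.1] size 36.8 49.4 yaw_x 68.9 cen off 4.5 ncorn 8 px [283. 159.]
```

arm_command(
  moves=[
    [[0.4, 0.4, -1], [0, 0, 1], 1],
    [[0.4, 0.46, -1], [0, 0, 1], 1],
    [[0.02, 0, -1], [0, 0, 1], 1],
    [[0, 0, -1], [0, 0, 0.8], 1],
    [[0, 0, -1], [0, 0, 0], 1],
    [[0, 0, -1], [0, 0, 0], 1],
    [[0, 0, -1], [0, 0, 0], 1],
    [[0, 0, -1], [0, 0, 0], 1],
    [[0, 0, -1], [0, 0, 0], 1],
    [[0, 0, -1], [0, 0, 0], 1],
  ],
)

```text
time_s: 4.57
tool_pos: [0.6531, 0.1323, 0.0346]
eef_rot: [2.593, 1.773, 0.0]
wrist_force: [0.7, 0.4, -0.0]
opening: 0.0854
grip_force: 0.0
```

arm_command(
  moves=[
    [[0, 0, -0.8], [0, 0, 0], 1],
    [[0, 0, -0.5], [0, 0, 0], 1],
    [[0, 0, 0], [0, 0, 0], 0.5],
    [[0, 0, 0], [0, 0, 0], 0.4],
    [[0, 0, 0], [0, 0, 0], 0.3],
    [[0, 0, 0], [0, 0, 0], 0.3],
    [[0, 0, 0], [0, 0, 0], 0.3],
  ],
  grip_force=40,
)

```text
time_s: 5.15
tool_pos: [0.6542, 0.1336, 0.0109]
eef_rot: [2.589, 1.777, 0.004]
wrist_force: [-0.7, -0.6, 2.1]
opening: 0.051
grip_force: 43.2
```

arm_command(
  moves=[
    [[0, 0, 1], [0, 0, 0], 0.3],
    [[0, 0, 1], [0, 0, 0], 0.3],
    [[-0.33, -0.22, 0], [0, 0, 1], 0.3],
    [[-0.33, -0.22, 0], [0, 0, 1], 0.3],
    [[-0.33, -0.22, 0], [0, 0, 1], 0.3],
    [[-0.33, -0.22, 0], [0, 0, 1], 0.3],
    [[-0.33, -0.22, 0], [0, 0, 1], 0.3],
    [[-0.33, -0.22, 0], [0, 0, 1], 0.3],
    [[-0.33, -0.22, 0], [0, 0, 1], 0.3],
    [[-0.33, -0.22, 0], [0, 0, 1], 0.3],
  ],
)

```text
time_s: 5.98
tool_pos: [0.6001, 0.0983, 0.05]
eef_rot: [1.82, 2.56, 0.001]
wrist_force: [0.2, 0.4, -0.5]
opening: 0.051
grip_force: 42.9
```

arm_command(
  moves=[
    [[-0.33, -0.22, 0], [0, 0, 1], 0.3],
    [[-0.33, -0.22, 0], [0, 0, 1], 0.3],
    [[-0.33, -0.22, 0], [0, 0, 1], 0.3],
    [[-0.33, -0.22, 0], [0, 0, 1], 0.3],
    [[-0.33, -0.22, 0], [0, 0, 1], 0.3],
    [[-0.33, -0.22, 0], [0, 0, 1], 0.3],
    [[-0.33, -0.22, 0], [0, 0, 1], 0.3],
    [[-0.33, -0.22, 0], [0, 0, 1], 0.3],
    [[-0.33, -0.22, 0], [0, 0, 1], 0.3],
    [[-0.33, -0.22, 0], [0, 0, 1], 0.3],
  ],
)

```text
time_s: 6.82
tool_pos: [0.5342, 0.0542, 0.05]
eef_rot: [0.568, 3.089, 0.0]
wrist_force: [1.3, -0.4, -1.2]
opening: 0.0509
grip_force: 42.9
```

arm_command(
  moves=[
    [[-0.33, -0.22, 0], [0, 0, 1], 0.3],
    [[-0.33, -0.22, 0], [0, 0, 1], 0.3],
    [[-0.33, -0.22, 0], [0, 0, 1], 0.3],
    [[-0.33, -0.22, 0], [0, 0, 1], 0.3],
    [[0, 0, 0], [0, 0, 0.8], 0.3],
    [[0, 0, 0], [0, 0, 0], 0.3],
  ],
)

```text
time_s: 7.32
tool_pos: [0.5078, 0.0366, 0.0499]
eef_rot: [-0.083, 3.14, -0.0]
wrist_force: [0.2, -0.8, -1.7]
opening: 0.0515
grip_force: 42.9
```

```bash
python3 - <<'E'
from m import *
s=ctrl.sense();print(s['time_s'],s['tool_pos'],s['opening'],np.rad2deg(2*np.arctan2(s['eef_rot'][1],s['eef_rot'][0])))
c=cap('wrist');save(c,'w3.png',1)
corners(c,.036)
P=cloud(c);m=(straw(c)>0);m[:, :]=cv2.morphologyEx(m.astype(np.uint8),cv2.MORPH_OPEN,np.ones((3,3)))
n,l,st,ce=cv2.connectedComponentsWithStats(m.astype(np.uint8))
for i in range(1,n):
    if st[i,4]>100: print(st[i],np.nanpercentile(P[l==i],[5,50,95],axis=0).round(3).tolist())
E
```

```text
7.3167 [0.50784797 0.03658987 0.04989702] 0.05149564731234098 183.0387915042236
[ 221  243  120  102 8467] [[0.495, 0.013, 0.05], [0.5, 0.035, 0.076], [0.526, 0.057, 0.077]]
```

arm_command(
  moves=[
    [[0, 0, -0.8], [0, 0, 0], 0.3],
    [[0, 0, -0.7], [0, 0, 0], 0.3],
    [[0, 0, -0.4], [0, 0, 0], 0.3],
    [[-0.25, 0, 0], [0, 0, 0], 0.3],
    [[-0.2, 0, 0], [0, 0, 0], 0.3],
    [[-0.05, 0, 0], [0, 0, 0], 0.3],
    [[-0.05, 0, 0], [0, 0, 0], 0.3],
  ],
)

```text
time_s: 7.95
tool_pos: [0.4967, 0.0368, 0.0115]
eef_rot: [-0.079, 3.14, -0.0]
wrist_force: [0.3, 0.4, -1.2]
opening: 0.0512
grip_force: 43.9
```

arm_command(
  moves=[
    [[-0.05, 0, 0], [0, 0, 0], 0.3],
    [[-0.05, 0, 0], [0, 0, 0], 0.3],
  ],
)

```text
time_s: 8.12
tool_pos: [0.495, 0.0367, 0.0116]
eef_rot: [-0.08, 3.14, -0.0]
wrist_force: [1.0, 0.5, -0.1]
opening: 0.0514
grip_force: 44.0
```

arm_command(
  moves=[
    [[-0.05, 0, 0], [0, 0, 0], 0.3],
  ],
)

```text
time_s: 8.2
tool_pos: [0.4949, 0.0367, 0.0118]
eef_rot: [-0.08, 3.138, -0.0]
wrist_force: [5.1, 0.9, -2.8]
opening: 0.0511
grip_force: 43.7
```

arm_command(
  moves=[
    [[-0.05, 0, 0], [0, 0, 0], 0.3],
    [[0, 0, 0], [0, 0, 0], 0.8],
    [[0, 0, 0], [0, 0, 0], 1],
    [[0, 0, 0], [0, 0, 0], 1],
    [[0, 0, 0.5], [0, 0, 0], 1],
    [[0, 0, 1], [0, 0, 0], 1],
    [[0, 0, 1], [0, 0, 0], 1],
    [[0, 0, 1], [0, 0, 0], 1],
    [[0, 0, 1], [0, 0, -1], 1],
    [[0.5, -0.3, 1], [0, 0, -1], 1],
  ],
)

```text
time_s: 9.03
tool_pos: [0.501, 0.0317, 0.1224]
eef_rot: [-0.199, -3.133, -0.001]
wrist_force: [0.7, 0.5, -1.3]
opening: 0.0855
grip_force: 0.0
```

arm_command(
  moves=[
    [[1, -0.3, 1], [0, 0, -1], 1],
    [[1, -0.3, 1], [0, 0, -1], 1],
    [[1, -0.3, 1], [0, 0, -1], 1],
    [[1, -0.3, 1], [0, 0, -1], 1],
    [[1, -0.3, 0], [0, 0, -1], 1],
    [[0.5, -0.3, 0], [0, 0, -1], 1],
    [[0.5, 0, 0], [0, 0, -1], 1],
    [[0.5, 0, 0], [0, 0, -1], 1],
    [[0, 0, 0], [0, 0, -1], 1],
    [[0, 0, 0], [0, 0, -1], 1],
  ],
)

```text
time_s: 9.87
tool_pos: [0.6328, -0.0053, 0.2017]
eef_rot: [-1.507, -2.756, 0.0]
wrist_force: [-0.6, 0.2, 0.0]
opening: 0.0853
grip_force: 0.0
```

```bash
python3 - <<'E'
from m import *
s=ctrl.sense();print(s['time_s'],s['tool_pos'],np.rad2deg(2*np.arctan2(s['eef_rot'][1],s['eef_rot'][0])))
c=cap('wrist');save(c,'w4.png',1.4)
corners(c)
c=cap('top');corners(c,minA=50)
E
```

```text
9.8667 [ 0.63283491 -0.00529034  0.20170783] -237.3322373988723
sec ctr [ 6.745e+02 -2.000e-01] size 37.4 52.2 yaw_x -100.8 cen off 3.1 ncorn 8 px [317. 204.]
sec ctr [502.4  36.7] size 37.7 51.3 yaw_x -177.8 cen off 4.5 ncorn 8 px [181.  71.]
```

View pics/w4.png

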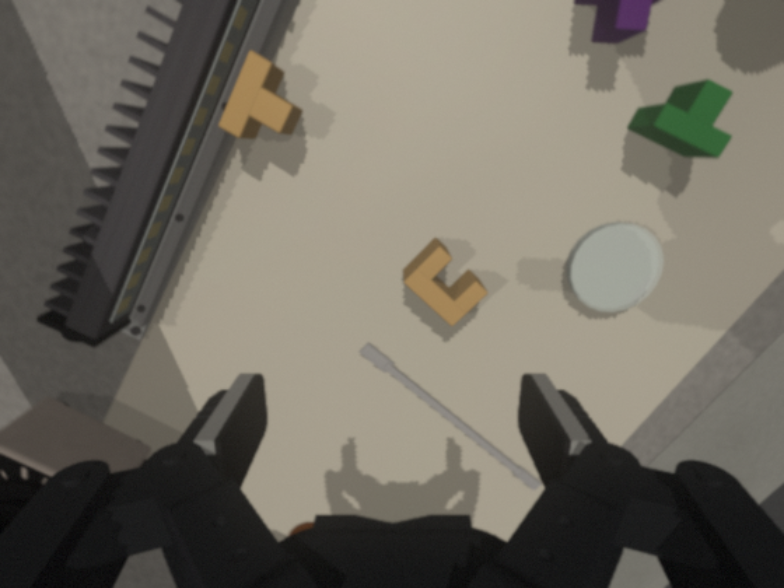

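The tee stands with its web along the strip at (255,100), and the channel is at (445,285), clear of the dish and spatula. Now I'll grasp the channel.

arm_command(
  moves=[
    [[0.5, -0.1, 0], [0, 0, -1], 1],
    [[0.5, 0, -0.5], [0, 0, -1], 1],
    [[0.5, 0, -1], [0, 0, -1], 1],
    [[0.5, 0, -1], [0, 0, -1], 1],
    [[0.02, 0, -1], [0, 0, -1], 1],
    [[0, 0, -1], [0, 0, -1], 1],
    [[0, 0, -1], [0, 0, -1], 1],
    [[0, 0, -1], [0, 0, -1], 1],
    [[0, 0, -1], [0, 0, -0.7], 1],
    [[0, 0, -0.5], [0, 0, 0], 1],
  ],
)

```text
time_s: 10.8
tool_pos: [0.6713, -0.0069, 0.0388]
eef_rot: [-2.414, -2.006, 0.004]
wrist_force: [-0.6, -0.4, -1.1]
opening: 0.0852
grip_force: 0.0
```

arm_command(
  moves=[
    [[0, 0, -1], [0, 0, 0], 1],
    [[0, 0, -0.9], [0, 0, 0], 1],
    [[0, 0, -0.6], [0, 0, 0], 1],
    [[0, 0, 0], [0, 0, 0], 0.5],
    [[0, 0, 0], [0, 0, 0], 0.4],
    [[0, 0, 0], [0, 0, 0], 0.3],
    [[0, 0, 0], [0, 0, 0], 0.3],
    [[0, 0, 0], [0, 0, 0], 0.3],
  ],
  grip_force=40,
)

```text
time_s: 11.47
tool_pos: [0.6759, -0.0076, -0.0033]
eef_rot: [2.411, 2.008, 0.005]
wrist_force: [-5.8, 1.7, 21.6]
opening: 0.0517
grip_force: 50.6
```

I over-descended by one row and the fingertips lightly pressed the bench. I'll regrip higher.

arm_command(
  moves=[
    [[0, 0, 0.4], [0, 0, 0], 0.3],
    [[0, 0, 0], [0, 0, 0], 1],
    [[0, 0, 0], [0, 0, 0], 1],
    [[0, 0, 0.4], [0, 0, 0], 1],
    [[0, 0, 0.3], [0, 0, 0], 1],
    [[0, 0, 0], [0, 0, 0], 0.5],
    [[0, 0, 0], [0, 0, 0], 0.4],
    [[0, 0, 0], [0, 0, 0], 0.3],
    [[0, 0, 0], [0, 0, 0], 0.3],
    [[0, 0, 0], [0, 0, 0], 0.3],
  ],
)

```text
time_s: 12.3
tool_pos: [0.6733, -0.0073, 0.0134]
eef_rot: [2.417, 2.007, 0.0]
wrist_force: [0.7, -0.6, 3.5]
opening: 0.0512
grip_force: 42.6
```

```bash
python3 - <<'E'
from m import *
s=ctrl.sense();print(s['time_s'],s['tool_pos'],np.rad2deg(2*np.arctan2(s['eef_rot'][1],s['eef_rot'][0])))
c=cap('wrist')
corners(c)
E
```

```text
12.3 [ 0.67332179 -0.00730612  0.01337864] 79.4252625795939
sec ctr [674.6   1.5] size 41.3 52.0 yaw_x -101.4 cen off 3.4 ncorn 8 px [279. 273.]
```

arm_command(
  moves=[
    [[0, 0, 1], [0, 0, 0], 0.3],
    [[0, 0, 1], [0, 0, 0], 0.3],
    [[-0.49, -0.24, 0], [0, 0, -1], 0.3],
    [[-0.49, -0.24, 0], [0, 0, -1], 0.3],
    [[-0.49, -0.24, 0], [0, 0, -1], 0.3],
    [[-0.49, -0.24, 0], [0, 0, -1], 0.3],
    [[-0.49, -0.24, 0], [0, 0, -1], 0.3],
    [[-0.49, -0.24, 0], [0, 0, -1], 0.3],
    [[-0.49, -0.24, 0], [0, 0, -1], 0.3],
    [[-0.49, -0.24, 0], [0, 0, -1], 0.3],
  ],
)

```text
time_s: 13.18
tool_pos: [0.5938, -0.0457, 0.0527]
eef_rot: [-2.959, -1.053, 0.002]
wrist_force: [-0.3, 0.2, -0.0]
opening: 0.0508
grip_force: 42.2
```

arm_command(
  moves=[
    [[-0.49, -0.24, 0], [0, 0, -1], 0.3],
    [[-0.49, -0.24, 0], [0, 0, -1], 0.3],
    [[-0.49, -0.24, 0], [0, 0, -1], 0.3],
    [[-0.49, -0.24, 0], [0, 0, -1], 0.3],
    [[-0.49, -0.24, 0], [0, 0, -1], 0.3],
    [[-0.49, -0.24, 0], [0, 0, -1], 0.3],
    [[-0.49, -0.24, 0], [0, 0, -1], 0.3],
    [[-0.4, -0.2, 0], [0, 0, -0.3], 0.3],
    [[0, 0, 0], [0, 0, 0], 0.3],
    [[0, 0, 0], [0, 0, 0], 0.3],
  ],
)

```text
time_s: 14.02
tool_pos: [0.518, -0.0833, 0.0531]
eef_rot: [-3.14, -0.082, 0.0]
wrist_force: [-0.0, -0.0, -0.5]
opening: 0.0512
grip_force: 42.2
```

```bash
python3 - <<'E'
from m import *
s=ctrl.sense();print(s['time_s'],s['tool_pos'],s['opening'],s['grip_force'],np.rad2deg(2*np.arctan2(s['eef_rot'][1],s['eef_rot'][0])))
c=cap('wrist');corners(c);corners(c,s['tool_pos'][2]-.0134+.036)
E
```

```text
14.0167 [ 0.51797134 -0.0833076   0.05314701] 0.05117996012909131 42.22704067826271 -356.9944110950654
sec ctr [502.9  34.2] size 38.1 56.8 yaw_x -177.3 cen off 7.7 ncorn 11 px [ 77. 269.]
sec ctr [525.7 -83.8] size 37.9 51.9 yaw_x -177.1 cen off 3.6 ncorn 8 px [279. 276.]
```

arm_command(
  moves=[
    [[0, 0, -0.8], [0, 0, 0], 0.3],
    [[0, 0, -0.7], [0, 0, 0], 0.3],
    [[0, 0, -0.45], [0, 0, 0], 0.3],
    [[-0.3, 0, 0], [0, 0, 0], 0.3],
    [[-0.25, 0, 0], [0, 0, 0], 0.3],
    [[-0.15, 0, 0], [0, 0, 0], 0.3],
    [[-0.05, 0, 0], [0, 0, 0], 0.3],
    [[-0.05, 0, 0], [0, 0, 0], 0.3],
  ],
)

```text
time_s: 14.73
tool_pos: [0.5022, -0.0833, 0.0146]
eef_rot: [3.14, 0.08, 0.001]
wrist_force: [-0.4, -0.4, -0.0]
opening: 0.0515
grip_force: 43.3
```

arm_command(
  moves=[
    [[-0.05, 0, 0], [0, 0, 0], 0.3],
    [[-0.05, 0, 0], [0, 0, 0], 0.3],
  ],
)

```text
time_s: 14.9
tool_pos: [0.5004, -0.0834, 0.0146]
eef_rot: [3.14, 0.08, 0.001]
wrist_force: [-0.6, 1.2, -0.1]
opening: 0.0512
grip_force: 43.3
```

arm_command(
  moves=[
    [[-0.05, 0, 0], [0, 0, 0], 0.3],
  ],
)

```text
time_s: 14.98
tool_pos: [0.5003, -0.0834, 0.0147]
eef_rot: [3.14, 0.08, 0.004]
wrist_force: [5.3, 1.4, -4.4]
opening: 0.0511
grip_force: 42.9
```

arm_command(
  moves=[
    [[-0.05, 0, 0], [0, 0, 0], 0.3],
    [[0, 0, 0], [0, 0, 0], 0.8],
    [[0, 0, 0], [0, 0, 0], 1],
    [[0, 0, 0], [0, 0, 0], 1],
    [[0, 0, 0.5], [0, 0, 0], 1],
    [[0, 0, 1], [0, 0, 0], 1],
    [[0, 0, 1], [0, 0, 0], 1],
    [[0, 0, 1], [0, 0, 0], 1],
    [[0, 0, 1], [0, 0, 0], 1],
    [[-0.2, -1, 1], [0, 0, 0], 1],
  ],
)

```text
time_s: 15.82
tool_pos: [0.494, -0.1011, 0.1258]
eef_rot: [-3.139, -0.084, 0.0]
wrist_force: [-0.0, -0.7, -0.3]
opening: 0.0855
grip_force: 0.0
```

arm_command(
  moves=[
    [[-0.3, -1, 1], [0, 0, 0], 1],
    [[-0.3, -1, 1], [0, 0, 0], 1],
    [[-0.3, -1, 1], [0, 0, 0], 1],
    [[-0.3, -1, 1], [0, 0, 0], 1],
    [[-0.3, -1, 1], [0, 0, 0], 1],
    [[-0.3, -1, 1], [0, 0, 0], 1],
    [[-0.3, -1, 1], [0, 0, 0], 1],
    [[-0.3, -1, 0], [0, 0, 0], 1],
    [[0, -1, 0], [0, 0, 0], 1],
    [[0, -1, 0], [0, 0, 0], 1],
  ],
)

```text
time_s: 16.65
tool_pos: [0.4457, -0.3042, 0.2657]
eef_rot: [3.14, 0.079, 0.001]
wrist_force: [0.5, 1.5, 0.2]
opening: 0.0856
grip_force: 0.0
```

```bash
cat >> m.py <<'E'
def dial(c,y0=-.32):
    P=cloud(c).reshape(-1,3)
    R=lambda q:cv2.minAreaRect(q[:,:2].astype(np.float32)*1000)
    near=(abs(P[:,0]-.5)<.075)&(abs(P[:,1]-y0)<.075)
    b=P[near&(P[:,2]>.06)&(P[:,2]<.078)];print('box',len(b),np.median(b[:,2]),R(b))
    d=P[near&(P[:,2]>.108)&(P[:,2]<.122)&(abs(P[:,0]-.5)<.04)&(abs(P[:,1]-y0)<.04)];print('bar',len(d),d.mean(0).round(4),R(d))
E
python3 - <<'E'
from m import *
s=ctrl.sense();print(s['time_s'],s['tool_pos'],s['joints'],np.rad2deg(2*np.arctan2(s['eef_rot'][1],s['eef_rot'][0])))
c=cap('wrist');save(c,'w5.png');corners(c);dial(c)
c=cap('top');corners(c,minA=50);dial(c)
E
```

```text
16.65 [ 0.44567446 -0.30421675  0.2657293 ] [-8.18958199e-01  7.23585856e-02  1.65731958e+00 -1.22738369e-04
  1.41057860e+00  7.01330390e-01] 2.8949974644289282
box 6625 0.07199902299190153 ((496.5603942871094, -323.2841796875), (97.02374267578125, 100.08624267578125), 88.97248077392578)
bar 690 [ 0.4976 -0.3226  0.1151] ((496.7823486328125, -322.7017822265625), (14.696510314941406, 41.58757019042969), 83.63426971435547)
sec ctr [502.   37.4] size 48.6 37.3 yaw_x 178.5 cen off 4.7 ncorn 9 px [268. 236.]
sec ctr [507.4 -81.6] size 51.6 37.3 yaw_x 178.4 cen off 3.8 ncorn 8 px [308. 232.]
box 696 0.07144699566755575 ((497.8160400390625, -319.6296081542969), (96.19325256347656, 96.25883483886719), 89.55755615234375)
bar 75 [ 0.4974 -0.3206  0.1137] ((497.548583984375, -320.5150451660156), (13.606578826904297, 36.09846496582031), 86.35676574707031)
```

View pics/w5.png

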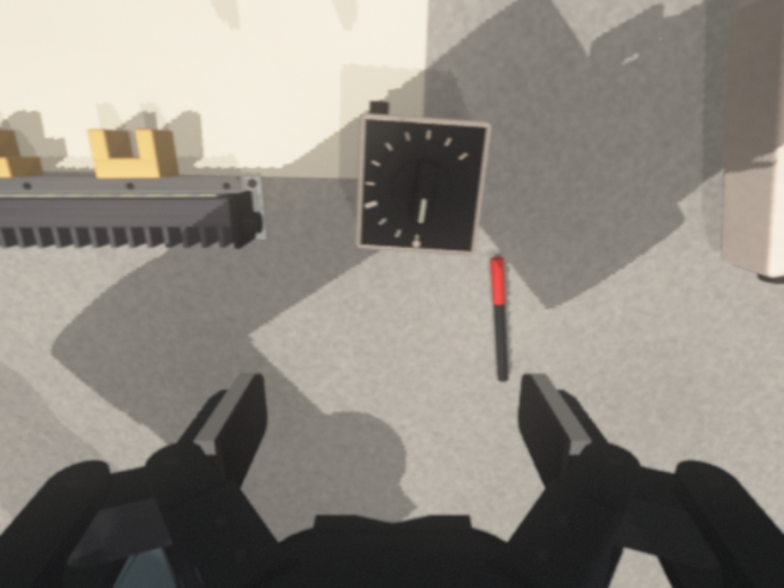

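Pointer at (422,210) sits on the dotted off tick at (415,243), and the long third mark is at (371,205). Gripping the dial.

arm_command(
  moves=[
    [[0.9, -0.3, 0], [0, 0, -0.6], 1],
    [[0.9, -0.3, 0], [0, 0, -0.6], 1],
    [[0.77, -0.29, -0.8], [0, 0, -0.4], 1],
    [[0, 0, -1], [0, 0, 0], 1],
    [[0, 0, -1], [0, 0, 0], 1],
    [[0, 0, -1], [0, 0, 0], 1],
    [[0, 0, -1], [0, 0, 0], 1],
    [[0, 0, -1], [0, 0, 0], 1],
    [[0, 0, -1], [0, 0, 0], 1],
    [[0, 0, -1], [0, 0, 0], 0.9],
  ],
)

```text
time_s: 17.58
tool_pos: [0.4975, -0.32, 0.1079]
eef_rot: [-3.138, 0.138, 0.0]
wrist_force: [-0.0, 0.0, -0.4]
opening: 0.0776
grip_force: 0.0
```

arm_command(
  moves=[
    [[0, 0, -0.6], [0, 0, 0], 0.7],
    [[0, 0, -0.4], [0, 0, 0], 0.6],
    [[0, 0, 0], [0, 0, 0], 0.4],
    [[0, 0, 0], [0, 0, 0], 0.2],
    [[0, 0, 0], [0, 0, 0], 0.05],
    [[0, 0, 0], [0, 0, 0], 0.05],
    [[0, 0, 0], [0, 0, 0], 0.05],
    [[0, 0, 0], [0, 0, 0], 0.05],
  ],
  grip_force=40,
)

```text
time_s: 18.25
tool_pos: [0.4983, -0.3222, 0.0899]
eef_rot: [3.136, -0.139, 0.003]
wrist_force: [-0.7, -2.8, 5.5]
opening: 0.0132
grip_force: 44.2
```

```bash
python3 - <<'E'
from m import *
s=ctrl.sense();print(s['time_s'],s['tool_pos'],s['opening'],s['grip_force'],s['wrist_force'],s['wrist_torque'],np.rad2deg(2*np.arctan2(s['eef_rot'][1],s['eef_rot'][0])))
c=cap('top');corners(c,minA=50)
c=cap('scene');corners(c,minA=100)
E
```

```text
18.25 [ 0.49829019 -0.32218415  0.08986655] 0.013179068823041538 44.17211651802063 [-0.71715662 -2.82132054  5.48461736] [-0.21232928  0.22651376  0.08540643] -5.083337417403503
sec ctr [500.6  37.4] size 48.6 34.4 yaw_x 178.5 cen off 3.4 ncorn 8 px [268. 236.]
sec ctr [508.7 -81.3] size 38.1 51.2 yaw_x -177.1 cen off 3.0 ncorn 9 px [309. 232.]
```

arm_command(
  moves=[
    [[0, 0, 0], [0, 0, -1], 0.05],
    [[0, 0, 0], [0, 0, -1], 0.05],
    [[0, 0, 0], [0, 0, -1], 0.05],
    [[0, 0, 0], [0, 0, -1], 0.05],
    [[0, 0, 0], [0, 0, -1], 0.05],
    [[0, 0, 0], [0, 0, -1], 0.05],
    [[0, 0, 0], [0, 0, -1], 0.05],
    [[0, 0, 0], [0, 0, -1], 0.05],
    [[0, 0, 0], [0, 0, -1], 0.05],
    [[0, 0, 0], [0, 0, -1], 0.05],
  ],
)

```text
time_s: 19.18
tool_pos: [0.498, -0.3228, 0.0899]
eef_rot: [2.78, -1.458, 0.005]
wrist_force: [-3.0, -4.5, 6.0]
opening: 0.0128
grip_force: 44.2
```

arm_command(
  moves=[
    [[0, 0, 0], [0, 0, -1], 0.05],
    [[0, 0, 0], [0, 0, -1], 0.05],
    [[0, 0, 0], [0, 0, -1], 0.05],
    [[0, 0, 0], [0, 0, -0.75], 0.05],
    [[0, 0, 0], [0, 0, 0], 0.05],
    [[0, 0, 0], [0, 0, 0], 0.05],
  ],
)

```text
time_s: 19.68
tool_pos: [0.4978, -0.323, 0.0899]
eef_rot: [2.509, -1.886, 0.005]
wrist_force: [-3.4, -4.4, 5.7]
opening: 0.0133
grip_force: 44.3
```

```bash
python3 - <<'E'
from m import *
s=ctrl.sense();print(s['time_s'],s['tool_pos'],s['opening'],s['grip_force'],s['wrist_force'],s['wrist_torque'],np.rad2deg(2*np.arctan2(s['eef_rot'][1],s['eef_rot'][0])))
c=cap('wrist');save(c,'w6.png')
E
```

```text
19.6833 [ 0.49784002 -0.3229591   0.08989481] 0.01326312565941511 44.289159178733826 [-3.39551899 -4.42146264  5.72808629] [-0.76342618  0.50338251 -0.06674797] -73.86696264238034
```

View pics/w6.png

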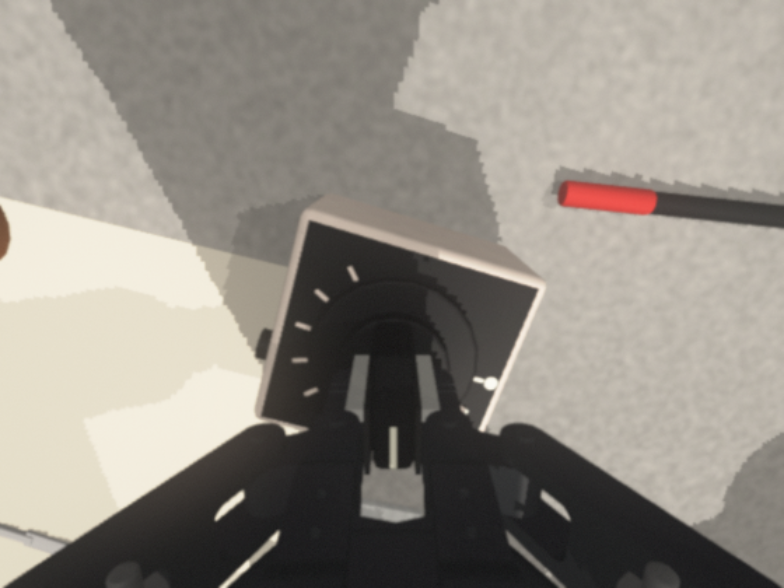

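The pointer line is at (393,447) along the tool, with the off dot at (490,383). I'll check the angle between them while the clock stands still.

```bash
python3 - <<'E'
from m import *
s=ctrl.sense()
c=cap('wrist')
t=np.array([[490,383],[479,381],[352,273],[321,295],[303,326],[300,360],[311,392]])/1.4
w=onplane(c,t,.085)[:,:2]*1000;
A=np.c_[2*w[1:],np.ones(6)];sol=np.linalg.lstsq(A,(w[1:]**2).sum(1),rcond=None)[0]
print(w.round(1).tolist(),'circle centre',sol[:2])
a=np.rad2deg(np.arctan2(*(w-sol[:2]).T[::-1]));print(a%360)
print('pointer',np.rad2deg(2*np.arctan2(s['eef_rot'][1],s['eef_rot'][0]))+180, ctrl.sense()['time_s'])
E
```

```text
[[459.6, -328.4], [463.9, -328.1], [521.5, -356.3], [530.1, -345.3], [533.7, -331.7], [531.8, -317.9], [524.8, -305.6]] circle centre [ 498.87651768 -329.40719936]
[178.54880952 177.79385275 310.03757416 333.08298579 356.19392874
  19.30639432  42.56104759]
pointer 106.14771092359229 19.7833
```

```bash
python3 - <<'E'
from m import *
s=ctrl.sense()
c=cap('wrist')
t=np.array([[490,383],[479,381],[352,273],[321,295],[303,326],[300,360],[311,392]])/1.4
for z in(.07,.085):
  w=onplane(c,t,z)[:,:2]*1000;
  A=np.c_[2*w[1:],np.ones(6)];sol=np.linalg.lstsq(A,(w[1:]**2).sum(1),rcond=None)[0]
  print(z,sol[:2],np.hypot(*(w-sol[:2]).T))
  a=np.rad2deg(np.arctan2(*(w-sol[:2]).T[::-1]));print(a%360)
# pointer line direction, at top of bar z=.114
p=np.array([[393,430],[394,467]])/1.4;q=onplane(c,p,.114);print(q,np.rad2deg(np.arctan2(*(q[1]-q[0])[:2][::-1])))
m=(c['img'].min(2)>120)
b=np.array([[308,215],[540,290],[258,416]])/1.4;q=onplane(c,b,.07);print(q, np.rad2deg(np.arctan2(*(q[0]-q[1])[:2][::-1])),np.rad2deg(np.arctan2(*(q[2]-q[0])[:2][::-1])))
E
```

```text
0.07 [ 496.80168453 -322.28951598] [43.26822608 38.49913562 38.62673382 38.54645498 38.42750825 38.40112979
 38.70273377]
[178.55046866 177.79556565 310.03831511 333.08410118 356.19499844
  19.30706796  42.56128323]
0.085 [ 498.88596413 -329.43264739] [39.31997148 34.98606372 35.10201849 35.02906515 34.92097239 34.89700098
 35.1710834 ]
[178.55046866 177.79556565 310.03831511 333.08410118 356.19499844
  19.30706796  42.56128323]
[[ 0.49537997 -0.31777627  0.114     ]
 [ 0.4910889  -0.30408307  0.114     ]] 107.39954626178452
[[ 0.54299995 -0.36908187  0.07      ]
 [ 0.44879289 -0.36554833  0.07      ]
 [ 0.54474894 -0.27827646  0.07      ]] -2.148056263076941 88.89656691317042
```

By the ticks, the dial is about 3° past the mark: off is at 178.8° and the pointer at 106.5°. I'll trim it back and hold.

arm_command(
  moves=[
    [[0, 0, 0], [0, 0, 0.5], 0.05],
    [[0, 0, 0], [0, 0, 0], 0.05],
    [[0, 0, 0], [0, 0, 0], 0.05],
    [[0, 0, 0], [0, 0, 0], 0.05],
    [[0, 0, 0], [0, 0, 0], 0.05],
    [[0, 0, 0], [0, 0, 0], 0.05],
    [[0, 0, 0], [0, 0, 0], 0.05],
    [[0, 0, 0], [0, 0, 0], 0.05],
    [[0, 0, 0], [0, 0, 0], 0.05],
    [[0, 0, 0], [0, 0, 0], 0.05],
  ],
)

```text
time_s: 20.67
tool_pos: [0.4978, -0.3229, 0.0899]
eef_rot: [2.55, -1.831, 0.005]
wrist_force: [-3.2, -3.9, 5.7]
opening: 0.0136
grip_force: 44.3
```

arm_command(
  moves=[
    [[0, 0, 0], [0, 0, 0], 0.05],
    [[0, 0, 0], [0, 0, 0], 0.05],
    [[0, 0, 0], [0, 0, 0], 0.05],
    [[0, 0, 0], [0, 0, 0], 0.05],
    [[0, 0, 0], [0, 0, 0], 0.05],
    [[0, 0, 0], [0, 0, 0], 0.05],
    [[0, 0, 0], [0, 0, 0], 0.05],
    [[0, 0, 0], [0, 0, 0], 0.05],
    [[0, 0, 0], [0, 0, 0], 0.05],
    [[0, 0, 0], [0, 0, 0], 0.05],
  ],
)

```text
time_s: 21.5
tool_pos: [0.4978, -0.323, 0.0899]
eef_rot: [2.55, -1.831, 0.005]
wrist_force: [-3.0, -4.8, 5.8]
opening: 0.0129
grip_force: 44.3
```

arm_command(
  moves=[
    [[0, 0, 0], [0, 0, 0], 0.05],
    [[0, 0, 0], [0, 0, 0], 0.05],
    [[0, 0, 0], [0, 0, 0], 0.05],
    [[0, 0, 0], [0, 0, 0], 0.05],
    [[0, 0, 0], [0, 0, 0], 0.05],
    [[0, 0, 0], [0, 0, 0], 0.05],
    [[0, 0, 0], [0, 0, 0], 0.05],
    [[0, 0, 0], [0, 0, 0], 0.05],
    [[0, 0, 0], [0, 0, 0], 0.05],
    [[0, 0, 0], [0, 0, 0], 0.05],
  ],
)

```text
time_s: 22.33
tool_pos: [0.4978, -0.3229, 0.0899]
eef_rot: [2.55, -1.831, 0.005]
wrist_force: [-3.6, -5.9, 6.1]
opening: 0.0133
grip_force: 44.3
```

arm_command(
  moves=[
    [[0, 0, 0], [0, 0, 0], 0.05],
    [[0, 0, 0], [0, 0, 0], 0.05],
    [[0, 0, 0], [0, 0, 0], 0.05],
    [[0, 0, 0], [0, 0, 0], 0.05],
    [[0, 0, 0], [0, 0, 1], 0.05],
    [[0, 0, 0], [0, 0, 1], 0.05],
    [[0, 0, 0], [0, 0, 1], 0.05],
    [[0, 0, 0], [0, 0, 1], 0.05],
    [[0, 0, 0], [0, 0, 1], 0.05],
    [[0, 0, 0], [0, 0, 1], 0.05],
  ],
)

```text
time_s: 23.17
tool_pos: [0.4982, -0.3227, 0.0899]
eef_rot: [2.939, -1.102, 0.004]
wrist_force: [-1.7, -4.2, 5.6]
opening: 0.0134
grip_force: 44.3
```

arm_command(
  moves=[
    [[0, 0, 0], [0, 0, 1], 0.05],
    [[0, 0, 0], [0, 0, 1], 0.05],
    [[0, 0, 0], [0, 0, 1], 0.05],
    [[0, 0, 0], [0, 0, 1], 0.05],
    [[0, 0, 0], [0, 0, 1], 0.05],
    [[0, 0, 0], [0, 0, 1], 0.05],
    [[0, 0, 0], [0, 0, 1], 0.05],
    [[0, 0, 0], [0, 0, 0.5], 0.05],
    [[0, 0, 0], [0, 0, 0.2], 0.05],
  ],
)

```text
time_s: 23.92
tool_pos: [0.4983, -0.3222, 0.0899]
eef_rot: [3.138, -0.074, 0.003]
wrist_force: [-2.6, -1.6, 6.7]
opening: 0.013
grip_force: 44.3
```

```bash
python3 - <<'E'
from m import *
s=ctrl.sense();print(s['time_s'],s['tool_pos'],s['opening'],s['grip_force'],s['wrist_force'],s['wrist_torque'],np.rad2deg(2*np.arctan2(s['eef_rot'][1],s['eef_rot'][0])))
E
```

```text
23.9167 [ 0.49829493 -0.32216109  0.08987913] 0.013005741973012035 44.34310019016266 [-2.600569   -1.63943966  6.65303411] [-0.1775529   0.25607913 -0.02686041] -2.7060323697467203
```

arm_command(
  moves=[
    [[0, 0, 0], [0, 0, 0.4], 0.05],
    [[0, 0, 0], [0, 0, 0], 0.05],
  ],
)

```text
time_s: 24.08
tool_pos: [0.4983, -0.3221, 0.0898]
eef_rot: [3.139, -0.021, 0.003]
wrist_force: [-1.1, -2.5, 6.1]
opening: 0.0131
grip_force: 44.4
```

```bash
python3 - <<'E'
from m import *
s=ctrl.sense();print(s['wrist_force'],s['wrist_torque'],np.rad2deg(2*np.arctan2(s['eef_rot'][1],s['eef_rot'][0])))
E
```

```text
[-1.08964592 -2.47643989  6.13418486] [-0.13179273  0.23808279 -0.09907333] -0.7579806779491761
```

arm_command(
  moves=[
    [[0, 0, 0], [0, 0, 0.4], 0.05],
    [[0, 0, 0], [0, 0, 0], 0.05],
  ],
)

```text
time_s: 24.25
tool_pos: [0.4983, -0.3221, 0.0899]
eef_rot: [3.14, 0.03, 0.003]
wrist_force: [-2.0, -2.2, 7.1]
opening: 0.0132
grip_force: 51.0
```

```bash
python3 - <<'E'
from m import *
s=ctrl.sense();print(s['wrist_force'],s['wrist_torque'],np.rad2deg(2*np.arctan2(s['eef_rot'][1],s['eef_rot'][0])))
E
```

```text
[-2.04991054 -2.21350694  7.07362851] [-0.26308547  0.31334476 -1.1832203 ] 1.1082498789856179
```

The end stop was felt at 1.1° tool yaw, so off is at about -0.7° and the mark at about -69.5°. Now I'll release, look, and go to the channel.

arm_command(
  moves=[
    [[0, 0, 0], [0, 0, 0], 0.5],
    [[0, 0, 0], [0, 0, 0], 1],
    [[0, 0, 0], [0, 0, 0], 1],
    [[0, 0, 0], [0, 0, 0], 1],
    [[0, 0, 1], [0, 0, 0.4], 1],
    [[0, 0, 1], [0, 0, 0], 1],
    [[0, 0, 1], [0, 0, 0], 1],
    [[0, 0, 1], [0, 0, 0], 1],
    [[-0.4, 0.4, 1], [0, 0, 0], 1],
    [[-0.6, 0.6, 1], [0, 0, 0], 1],
  ],
)

```text
time_s: 25.08
tool_pos: [0.4778, -0.3012, 0.209]
eef_rot: [3.14, 0.087, 0.0]
wrist_force: [0.0, -0.1, 0.7]
opening: 0.0857
grip_force: 0.0
```

arm_command(
  moves=[
    [[-0.6, 1, 0.5], [0, 0, 0], 1],
    [[-0.6, 1, 0.5], [0, 0, 0], 1],
    [[-0.6, 1, 0], [0, 0, 0], 1],
    [[-0.2, 1, 0], [0, 0, 0], 1],
    [[0, 1, 0], [0, 0, 0], 1],
    [[0, 1, 0], [0, 0, 0], 1],
    [[0, 1, 0], [0, 0, 0], 1],
    [[0, 1, 0], [0, 0, 0], 1],
  ],
)

```text
time_s: 25.75
tool_pos: [0.4373, -0.1398, 0.2282]
eef_rot: [-3.14, -0.087, 0.0]
wrist_force: [0.1, -0.1, 1.7]
opening: 0.0856
grip_force: 0.0
```

```bash
python3 - <<'E'
from m import *
s=ctrl.sense();print(s['time_s'],s['tool_pos'],np.rad2deg(2*np.arctan2(s['eef_rot'][1],s['eef_rot'][0])))
c=cap('wrist');save(c,'w7.png');corners(c);dial(c)
c=cap('top');corners(c,minA=50);dial(c)
E
```

```text
25.75 [ 0.43732916 -0.13981779  0.22817786] -356.82276501977356
box 8136 0.0719533755023177 ((496.516357421875, -322.7776184082031), (96.65845489501953, 100.53132629394531), 89.06932830810547)
bar 1131 [ 0.4969 -0.3209  0.1144] ((496.50494384765625, -322.5971374511719), (15.340067863464355, 42.372169494628906), 87.83757019042969)
sec ctr [502.   37.4] size 48.6 37.3 yaw_x 178.5 cen off 3.9 ncorn 8 px [268. 236.]
sec ctr [508.8 -81.6] size 38.1 51.7 yaw_x -177.1 cen off 3.2 ncorn 9 px [309. 232.]
box 550 0.07114940474115983 ((498.25189208984375, -319.5545654296875), (97.4072036743164, 94.02168273925781), 88.61319732666016)
bar 74 [ 0.4979 -0.3205  0.1141] ((498.47271728515625, -321.17950439453125), (38.30188751220703, 14.30261516571045), 2.0268137454986572)
```

View pics/w7.png

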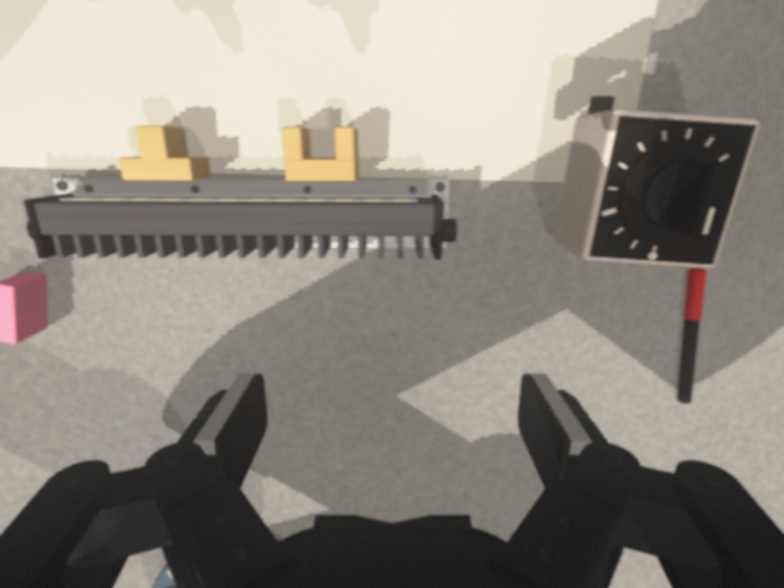

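The dial is back on the dotted mark at (655,255). Both sections stand flush at the strip: tee (165,155), channel (320,155). Picking the channel.

arm_command(
  moves=[
    [[0.8, 0.7, -0.5], [0, 0, 0], 1],
    [[0.8, 0.7, -0.5], [0, 0, 0], 1],
    [[0.8, 0.7, -0.5], [0, 0, 0], 1],
    [[0.76, 0.72, -0.5], [0, 0, 0], 1],
    [[0, 0, -1], [0, 0, 0], 1],
    [[0, 0, -1], [0, 0, 0], 1],
    [[0, 0, -1], [0, 0, 0], 1],
    [[0, 0, -1], [0, 0, 0], 1],
    [[0, 0, -1], [0, 0, 0], 1],
    [[0, 0, -1], [0, 0, 0], 1],
  ],
)

```text
time_s: 26.68
tool_pos: [0.5009, -0.0851, 0.0672]
eef_rot: [3.14, 0.087, 0.0]
wrist_force: [0.2, -0.6, -0.0]
opening: 0.0853
grip_force: 0.0
```

arm_command(
  moves=[
    [[0, 0, -1], [0, 0, 0], 1],
    [[0, 0, -1], [0, 0, 0], 1],
    [[0, 0, -0.5], [0, 0, 0], 1],
    [[0, 0, -0.26], [0, 0, 0], 0.6],
    [[0, 0, 0], [0, 0, 0], 0.4],
    [[0, 0, 0], [0, 0, 0], 0.3],
    [[0, 0, 0], [0, 0, 0], 0.3],
    [[0, 0, 0], [0, 0, 0], 0.3],
    [[0, 0, 0], [0, 0, 0], 0.3],
  ],
)

```text
time_s: 27.43
tool_pos: [0.5014, -0.0849, 0.0139]
eef_rot: [3.14, 0.087, 0.002]
wrist_force: [-0.3, 0.3, -0.6]
opening: 0.0509
grip_force: 43.3
```

arm_command(
  moves=[
    [[0, 0, 0.8], [0, 0, 0], 0.3],
    [[0.4, 0.1, 0.7], [0, 0, 0], 0.3],
    [[0.5, 0, 0.3], [0, 0, 0], 0.3],
    [[0.5, 0, 0], [0, 0, 1], 0.3],
    [[0, 0, 0], [0, 0, 1], 0.3],
    [[0, 0, 0], [0, 0, 1], 0.3],
    [[0, 0, 0], [0, 0, 1], 0.3],
    [[0, 0, 0], [0, 0, 1], 0.3],
    [[0, 0, 0], [0, 0, 1], 0.3],
    [[0, 0, 0], [0, 0, 1], 0.3],
  ],
)

```text
time_s: 28.27
tool_pos: [0.529, -0.0826, 0.0495]
eef_rot: [2.966, 1.034, 0.001]
wrist_force: [-0.3, -1.1, -1.0]
opening: 0.0507
grip_force: 44.8
```

arm_command(
  moves=[
    [[0, 0, 0], [0, 0, 1], 0.3],
    [[0, 0, 0], [0, 0, 1], 0.3],
    [[0, 0, 0], [0, 0, 1], 0.3],
    [[0, 0, 0], [0, 0, 1], 0.3],
    [[0, 0, 0], [0, 0, 1], 0.3],
    [[0, 0, 0], [0, 0, 1], 0.3],
    [[0, 0, 0], [0, 0, 1], 0.3],
    [[0, 0, 0], [0, 0, 1], 0.3],
    [[0, 0, 0], [0, 0, 1], 0.3],
    [[0, 0, 0], [0, 0, 1], 0.3],
  ],
)

```text
time_s: 29.1
tool_pos: [0.529, -0.0826, 0.0495]
eef_rot: [2.251, 2.19, 0.0]
wrist_force: [-0.3, -0.6, -0.1]
opening: 0.0512
grip_force: 44.8
```

arm_command(
  moves=[
    [[0, 0, 0], [0, 0, 1], 0.3],
    [[0, 0, 0], [0, 0, 1], 0.3],
    [[0, 0, 0], [0, 0, 1], 0.3],
    [[0, 0, 0], [0, 0, 1], 0.3],
    [[0, 0, 0], [0, 0, 1], 0.3],
    [[0, 0, 0], [0, 0, 1], 0.3],
    [[0, 0, 0], [0, 0, 1], 0.3],
    [[0, 0, 0], [0, 0, 1], 0.3],
    [[0, 0, 0], [0, 0, 1], 0.3],
    [[0, 0, 0], [0, 0, 1], 0.3],
  ],
)

```text
time_s: 29.93
tool_pos: [0.5289, -0.0827, 0.0495]
eef_rot: [1.115, 2.936, -0.0]
wrist_force: [-0.3, -0.2, -0.4]
opening: 0.0511
grip_force: 44.8
```

arm_command(
  moves=[
    [[0, 0, 0], [0, 0, 1], 0.3],
    [[0, 0, 0], [0, 0, 1], 0.3],
    [[0, 0, 0], [0, 0, 1], 0.3],
    [[0, 0, 0], [0, 0, 1], 0.3],
    [[0, 0, 0], [0, 0, 1], 0.3],
    [[0, 0, 0], [0, 0, 1], 0.3],
    [[0, 0, 0], [0, 0, 1], 0.3],
    [[0, 0, 0], [0, 0, 1], 0.3],
    [[0, 0, 0], [0, 0, 0.9], 0.3],
    [[0, 0, 0], [0, 0, 0], 0.3],
  ],
)

```text
time_s: 30.77
tool_pos: [0.529, -0.0827, 0.0495]
eef_rot: [-0.078, 3.14, -0.0]
wrist_force: [-0.5, 0.6, -0.8]
opening: 0.051
grip_force: 44.8
```

```bash
python3 - <<'E'
from m import *
s=ctrl.sense();print(s['time_s'],s['tool_pos'],s['opening'],s['grip_force'],s['joints'],np.rad2deg(2*np.arctan2(s['eef_rot'][1],s['eef_rot'][0])))
c=cap('wrist');save(c,'w8.png',1);corners(c);corners(c,s['tool_pos'][2]-.0139+.036)
c=cap('top');corners(c,minA=50)
E
```

```text
30.7667 [ 0.52895184 -0.08265738  0.04949608] 0.05095125978853656 44.75017011165619 [-3.76854836e-01  3.34074270e-01  1.83116511e+00 -1.47594316e-05
  9.75698294e-01 -1.99714394e+00] 182.83620102058438
sec ctr [490.7  33.3] size 44.7 48.4 yaw_x 38.4 cen off 2.7 ncorn 11 px [503. 212.]
sec ctr [518.6 -84.3] size 40.6 51.9 yaw_x 2.7 cen off 4.4 ncorn 11 px [284. 270.]
sec ctr [502.   37.4] size 48.6 37.3 yaw_x 178.5 cen off 3.7 ncorn 11 px [268. 236.]
```

arm_command(
  moves=[
    [[0, 0, -0.8], [0, 0, 0], 0.3],
    [[0, 0, -0.6], [0, 0, 0], 0.3],
    [[0, 0, -0.35], [0, 0, 0], 0.3],
    [[-0.3, 0, 0], [0, 0, 0], 0.3],
    [[-0.2, 0, 0], [0, 0, 0], 0.3],
    [[-0.05, 0, 0], [0, 0, 0], 0.3],
    [[-0.05, 0, 0], [0, 0, 0], 0.3],
    [[0, 0, 0], [0, 0, 0], 0.3],
  ],
)

```text
time_s: 31.53
tool_pos: [0.5173, -0.0826, 0.0143]
eef_rot: [-0.073, 3.139, -0.0]
wrist_force: [2.9, 0.5, -2.7]
opening: 0.0511
grip_force: 45.8
```

arm_command(
  moves=[
    [[-0.05, 0, 0], [0, 0, 0], 0.3],
    [[-0.05, 0, 0], [0, 0, 0], 0.3],
  ],
)

```text
time_s: 31.7
tool_pos: [0.5171, -0.0827, 0.0147]
eef_rot: [-0.072, 3.136, -0.001]
wrist_force: [11.5, 3.4, -5.9]
opening: 0.0511
grip_force: 45.3
```

arm_command(
  moves=[
    [[-0.05, 0, 0], [0, 0, 0], 0.3],
  ],
)

```text
time_s: 31.78
tool_pos: [0.5171, -0.0828, 0.015]
eef_rot: [-0.072, 3.134, -0.001]
wrist_force: [13.2, 3.4, -8.6]
opening: 0.051
grip_force: 45.1
```

arm_command(
  moves=[
    [[0.08, 0, 0], [0, 0, 0], 0.3],
    [[0, 0, 0], [0, 0, 0], 0.8],
    [[0, 0, 0], [0, 0, 0], 1],
    [[0, 0, 0], [0, 0, 0], 1],
    [[0, 0, 0.5], [0, 0, 0], 1],
    [[0, 0, 1], [0, 0, 0], 1],
    [[0, 0, 1], [0, 0, 0], 1],
    [[0, 0, 1], [0, 0, 0], 1],
    [[0, 0, 1], [0, 0, 0], 1],
    [[0, 0.5, 1], [0, 0, 0], 1],
  ],
)

```text
time_s: 32.62
tool_pos: [0.5153, -0.0738, 0.1259]
eef_rot: [-0.071, 3.14, -0.001]
wrist_force: [-0.2, -0.0, 0.0]
opening: 0.0857
grip_force: 0.0
```

arm_command(
  moves=[
    [[-0.2, 1, 1], [0, 0, 0], 1],
    [[-0.2, 1, 1], [0, 0, 0], 1],
    [[-0.2, 1, 0], [0, 0, 0], 1],
    [[-0.2, 1, 0], [0, 0, 0], 1],
    [[-0.2, 1, 0], [0, 0, 0], 1],
    [[-0.1, 0.4, 0], [0, 0, 0], 1],
    [[0, 0, 0], [0, 0, 0], 1],
  ],
)

```text
time_s: 33.2
tool_pos: [0.4927, 0.0367, 0.1645]
eef_rot: [0.077, -3.14, -0.0]
wrist_force: [0.2, -0.1, -0.2]
opening: 0.085
grip_force: 0.0
```

```bash
python3 - <<'E'
from m import *
s=ctrl.sense();print(s['time_s'],s['tool_pos'],np.rad2deg(2*np.arctan2(s['eef_rot'][1],s['eef_rot'][0])))
c=cap('wrist');save(c,'w9.png',1);corners(c)
c=cap('top');corners(c,minA=50)
c=cap('scene');corners(c,minA=80)
E
```

```text
33.2 [0.49269082 0.0366872  0.16447012] -177.19633617068072
sec ctr [506.9 -83.1] size 38.5 54.1 yaw_x 2.7 cen off 2.5 ncorn 8 px [149. 208.]
sec ctr [500.7  35.7] size 38.2 49.7 yaw_x -176.1 cen off 4.6 ncorn 8 px [279. 202.]
sec ctr [509.  -81.7] size 37.8 51.5 yaw_x 2.5 cen off 3.0 ncorn 9 px [309. 231.]
sec ctr [ 851.6 -359.9] size 113.2 18.9 yaw_x 98.7 cen off 0.6 ncorn 15 px [106. 230.]
sec ctr [502.8  45.5] size 43.8 45.2 yaw_x 31.8 cen off 0.7 ncorn 11 px [300. 214.]
sec ctr [515.5 -77.1] size 43.5 54.4 yaw_x 3.4 cen off 1.6 ncorn 11 px [263. 202.]
```

arm_command(
  moves=[
    [[0.1, 0, -1], [0, 0, 0], 1],
    [[0, 0, -1], [0, 0, 0], 1],
    [[0, 0, -1], [0, 0, 0], 1],
    [[0, 0, -1], [0, 0, 0], 1],
    [[0, 0, -1], [0, 0, 0], 1],
    [[0, 0, -1], [0, 0, 0], 1],
    [[0, 0, -1], [0, 0, 0], 1],
    [[0, 0, -0.4], [0, 0, 0], 1],
    [[0, 0, -0.2], [0, 0, 0], 0.6],
    [[0, 0, 0], [0, 0, 0], 0.3],
  ],
)

```text
time_s: 34.18
tool_pos: [0.4951, 0.0348, 0.0116]
eef_rot: [0.072, -3.139, -0.0]
wrist_force: [-0.4, -0.4, -0.3]
opening: 0.0638
grip_force: 0.0
```

arm_command(
  moves=[
    [[0, 0, 0], [0, 0, 0], 0.3],
    [[0, 0, 0], [0, 0, 0], 0.3],
    [[0, 0, 0], [0, 0, 0], 0.3],
    [[0, 0, 0], [0, 0, 0], 0.3],
  ],
)

```text
time_s: 34.52
tool_pos: [0.4962, 0.0353, 0.0131]
eef_rot: [-0.073, 3.139, -0.001]
wrist_force: [0.5, -0.7, 2.6]
opening: 0.0511
grip_force: 42.7
```

arm_command(
  moves=[
    [[0, 0, 0.8], [0, 0, 0], 0.3],
    [[0.4, 0, 0.7], [0, 0, 0], 0.3],
    [[0.5, 0, 0.3], [0, 0, 0], 0.3],
    [[0.5, 0, 0], [0, 0, -1], 0.3],
    [[0, 0, 0], [0, 0, -1], 0.3],
    [[0, 0, 0], [0, 0, -1], 0.3],
    [[0, 0, 0], [0, 0, -1], 0.3],
    [[0, 0, 0], [0, 0, -1], 0.3],
    [[0, 0, 0], [0, 0, -1], 0.3],
    [[0, 0, 0], [0, 0, -1], 0.3],
  ],
)

```text
time_s: 35.35
tool_pos: [0.5235, 0.0355, 0.0484]
eef_rot: [0.881, 3.015, 0.0]
wrist_force: [0.2, 0.6, -0.9]
opening: 0.0512
grip_force: 44.6
```

arm_command(
  moves=[
    [[0, 0, 0], [0, 0, -1], 0.3],
    [[0, 0, 0], [0, 0, -1], 0.3],
    [[0, 0, 0], [0, 0, -1], 0.3],
    [[0, 0, 0], [0, 0, -1], 0.3],
    [[0, 0, 0], [0, 0, -1], 0.3],
    [[0, 0, 0], [0, 0, -1], 0.3],
    [[0, 0, 0], [0, 0, -1], 0.3],
    [[0, 0, 0], [0, 0, -1], 0.3],
    [[0, 0, 0], [0, 0, -1], 0.3],
    [[0, 0, 0], [0, 0, -1], 0.3],
  ],
)

```text
time_s: 36.18
tool_pos: [0.5235, 0.0355, 0.0484]
eef_rot: [2.072, 2.361, 0.0]
wrist_force: [0.4, 0.8, -0.6]
opening: 0.0509
grip_force: 44.6
```

arm_command(
  moves=[
    [[0, 0, 0], [0, 0, -1], 0.3],
    [[0, 0, 0], [0, 0, -1], 0.3],
    [[0, 0, 0], [0, 0, -1], 0.3],
    [[0, 0, 0], [0, 0, -1], 0.3],
    [[0, 0, 0], [0, 0, -1], 0.3],
    [[0, 0, 0], [0, 0, -1], 0.3],
    [[0, 0, 0], [0, 0, -1], 0.3],
    [[0, 0, 0], [0, 0, -1], 0.3],
    [[0, 0, 0], [0, 0, -1], 0.3],
    [[0, 0, 0], [0, 0, -1], 0.3],
  ],
)

```text
time_s: 37.02
tool_pos: [0.5235, 0.0355, 0.0484]
eef_rot: [2.876, 1.264, 0.001]
wrist_force: [-0.6, 0.4, -0.2]
opening: 0.0512
grip_force: 44.6
```

arm_command(
  moves=[
    [[0, 0, 0], [0, 0, -1], 0.3],
    [[0, 0, 0], [0, 0, -1], 0.3],
    [[0, 0, 0], [0, 0, -1], 0.3],
    [[0, 0, 0], [0, 0, -1], 0.3],
    [[0, 0, 0], [0, 0, -1], 0.3],
    [[0, 0, 0], [0, 0, -1], 0.3],
    [[0, 0, 0], [0, 0, -1], 0.3],
    [[0, 0, 0], [0, 0, -1], 0.3],
    [[0, 0, 0], [0, 0, -1], 0.3],
    [[0, 0, 0], [0, 0, 0], 0.3],
  ],
)

```text
time_s: 37.85
tool_pos: [0.5235, 0.0355, 0.0484]
eef_rot: [3.141, 0.069, 0.001]
wrist_force: [-0.1, -0.2, 0.0]
opening: 0.0508
grip_force: 44.6
```

```bash
python3 - <<'E'
from m import *
s=ctrl.sense();print(s['time_s'],s['tool_pos'],s['opening'],s['grip_force'],np.rad2deg(2*np.arctan2(s['eef_rot'][1],s['eef_rot'][0])))
c=cap('wrist');save(c,'w10.png',1);corners(c);corners(c,s['tool_pos'][2]-.0131+.036)
c=cap('top');corners(c,minA=50)
E
```

```text
37.85 [0.5234769  0.03545205 0.04842095] 0.05081289278387042 44.556941986083984 2.509892585730235
sec ctr [510.2 -82.2] size 42.4 57.0 yaw_x 2.7 cen off 2.2 ncorn 9 px [483. 282.]
sec ctr [517.9  34.4] size 42.2 51.7 yaw_x 2.4 cen off 4.2 ncorn 8 px [281. 293.]
sec ctr [509.  -81.7] size 37.7 51.5 yaw_x 2.9 cen off 3.3 ncorn 9 px [309. 231.]
```

arm_command(
  moves=[
    [[0, 0, -0.8], [0, 0, 0.1], 0.3],
    [[0, 0, -0.6], [0, 0, 0], 0.3],
    [[0, 0, -0.33], [0, 0, 0], 0.3],
    [[-0.3, 0, 0], [0, 0, 0], 0.3],
    [[-0.25, 0, 0], [0, 0, 0], 0.3],
    [[-0.05, 0, 0], [0, 0, 0], 0.3],
    [[-0.05, 0, 0], [0, 0, 0], 0.3],
    [[0, 0, 0], [0, 0, 0], 0.3],
  ],
)

```text
time_s: 38.62
tool_pos: [0.5102, 0.0354, 0.0134]
eef_rot: [-3.14, -0.087, 0.0]
wrist_force: [-0.1, 0.4, -1.0]
opening: 0.051
grip_force: 45.8
```

arm_command(
  moves=[
    [[-0.05, 0, 0], [0, 0, 0], 0.3],
  ],
)

```text
time_s: 38.7
tool_pos: [0.5097, 0.0353, 0.0137]
eef_rot: [3.14, 0.087, 0.001]
wrist_force: [0.2, -0.1, -0.9]
opening: 0.0516
grip_force: 45.8
```

arm_command(
  moves=[
    [[-0.05, 0, 0], [0, 0, 0], 0.3],
  ],
)

```text
time_s: 38.78
tool_pos: [0.5095, 0.0353, 0.0139]
eef_rot: [3.14, 0.087, 0.004]
wrist_force: [5.0, 1.0, -2.9]
opening: 0.051
grip_force: 45.6
```

arm_command(
  moves=[
    [[-0.05, 0, 0], [0, 0, 0], 0.3],
    [[0, 0, 0], [0, 0, 0], 0.8],
    [[0, 0, 0], [0, 0, 0], 1],
    [[0, 0, 0], [0, 0, 0], 1],
    [[0, 0, 0.5], [0, 0, 0], 1],
    [[0, 0, 1], [0, 0, 0], 1],
    [[0, 0, 1], [0, 0, 0], 1],
    [[0, 0, 1], [0, 0, 0], 1],
    [[-0.2, -0.5, 1], [0, 0, 0], 1],
    [[-0.2, -1, 1], [0, 0, 0], 1],
  ],
)

```text
time_s: 39.62
tool_pos: [0.4989, 0.0065, 0.125]
eef_rot: [-3.14, -0.091, 0.0]
wrist_force: [0.3, -0.2, -0.5]
opening: 0.0853
grip_force: 0.0
```

arm_command(
  moves=[
    [[-0.3, -1, 1], [0, 0, 0], 1],
    [[-0.3, -1, 1], [0, 0, 0], 1],
    [[-0.3, -1, 1], [0, 0, 0], 1],
    [[-0.3, -1, 1], [0, 0, 0], 1],
    [[-0.3, -1, 0], [0, 0, 0], 1],
    [[-0.3, -1, 0], [0, 0, -0.2], 1],
    [[-0.3, -1, 0], [0, 0, -0.2], 1],
    [[-0.3, -1, 0], [0, 0, -0.2], 1],
    [[0, -1, 0], [0, 0, -0.2], 1],
    [[0, -1, 0], [0, 0, 0], 1],
  ],
)

```text
time_s: 40.45
tool_pos: [0.4508, -0.1954, 0.2043]
eef_rot: [3.141, -0.024, 0.0]
wrist_force: [1.1, 0.5, 0.1]
opening: 0.0854
grip_force: 0.0
```

```bash
python3 - <<'E'
from m import *
s=ctrl.sense();print(s['time_s'],s['tool_pos'],np.rad2deg(2*np.arctan2(s['eef_rot'][1],s['eef_rot'][0])))
c=cap('wrist');save(c,'w11.png');corners(c)
c=cap('top');corners(c,minA=50)
E
```

```text
40.45 [ 0.4507746  -0.19543598  0.20428701] -0.8933372420549602
sec ctr [502.  36.] size 45.8 37.3 yaw_x -1.5 cen off 5.5 ncorn 9 px [268. 233.]
sec ctr [508.8 -81. ] size 37.6 50.2 yaw_x 3.2 cen off 5.7 ncorn 8 px [308. 230.]
```

View pics/w11.png

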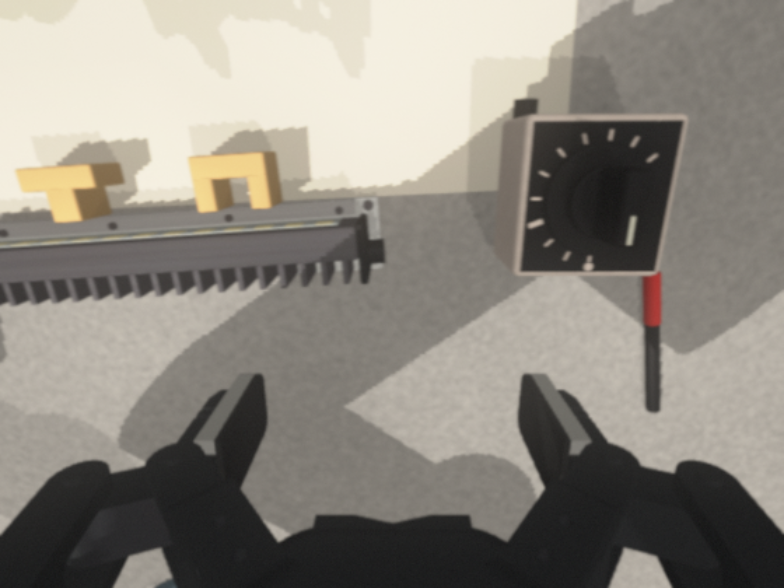

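Both sections now have their leg ends at the strip: tee (75,190), channel (235,180). The dial is off. Going to the dial.

arm_command(
  moves=[
    [[0.34, -0.9, 0], [0, 0, 0], 1],
    [[0.34, -0.9, 0], [0, 0, 0], 1],
    [[0.34, -0.9, 0], [0, 0, 0], 1],
    [[0.34, -0.9, 0], [0, 0, 0], 1],
    [[0.34, -0.9, 0], [0, 0, 0], 1],
    [[0.34, -0.9, -0.5], [0, 0, 0], 1],
    [[0.34, -0.9, -0.8], [0, 0, 0], 1],
    [[0, 0, -1], [0, 0, 0], 1],
    [[0, 0, -1], [0, 0, 0], 1],
    [[0, 0, -1], [0, 0, 0], 1],
  ],
)

```text
time_s: 41.38
tool_pos: [0.499, -0.32, 0.117]
eef_rot: [-3.141, 0.023, 0.0]
wrist_force: [0.4, 0.5, -0.5]
opening: 0.0855
grip_force: 0.0
```

arm_command(
  moves=[
    [[0, 0, -0.8], [0, 0, 0], 0.8],
    [[0, 0, -0.6], [0, 0, 0], 0.6],
    [[0, 0, 0], [0, 0, 0], 0.4],
    [[0, 0, 0], [0, 0, 0], 0.2],
    [[0, 0, 0], [0, 0, 0], 0.05],
    [[0, 0, 0], [0, 0, 0], 0.05],
    [[0, 0, 0], [0, 0, 0], 0.05],
    [[0, 0, 0], [0, 0, 0], 0.05],
    [[0, 0, 0], [0, 0, 0], 0.05],
  ],
)

```text
time_s: 42.13
tool_pos: [0.4999, -0.3221, 0.0913]
eef_rot: [3.139, -0.023, 0.004]
wrist_force: [-0.8, -3.4, 6.2]
opening: 0.013
grip_force: 45.4
```

```bash
python3 - <<'E'
from m import *
s=ctrl.sense();print(s['time_s'],s['tool_pos'],s['opening'],s['grip_force'],s['wrist_torque'],np.rad2deg(2*np.arctan2(s['eef_rot'][1],s['eef_rot'][0])))
c=cap('top');corners(c,minA=50)
E
```

```text
42.1333 [ 0.49986939 -0.32210525  0.09130922] 0.012998557319375756 45.42556822299957 [-0.42347398  0.19310919  0.07556786] -0.8405299856851377
sec ctr [502.2  43.1] size 31.5 37.3 yaw_x -91.5 cen off 4.9 ncorn 6 px [266. 233.]
sec ctr [508.9 -81.7] size 37.7 51.4 yaw_x 3.2 cen off 3.3 ncorn 10 px [309. 231.]
```

The tee reads smaller in the top view. I'll check whether it is only occluded before lighting.

```bash
python3 - <<'E'
from m import *
c=cap('top');s=cap('scene')
a=cv2.resize(c['img'][200:260,235:335,::-1],(800,480),interpolation=cv2.INTER_CUBIC)[:, :400]
b=cv2.resize(s['img'][160:235,240:345,::-1],(400,286))
b=cv2.copyMakeBorder(b,0,480-286,0,0,0)
cv2.imwrite('pics/chk.png',np.hstack([a,b]));corners(s,minA=80)
E
```

```text
sec ctr [514.2  35.5] size 43.8 44.7 yaw_x -146.2 cen off 0.3 ncorn 10 px [297. 215.]
sec ctr [515.6 -77.2] size 42.1 55.0 yaw_x 6.1 cen off 3.3 ncorn 15 px [262. 202.]
```

View pics/chk.png

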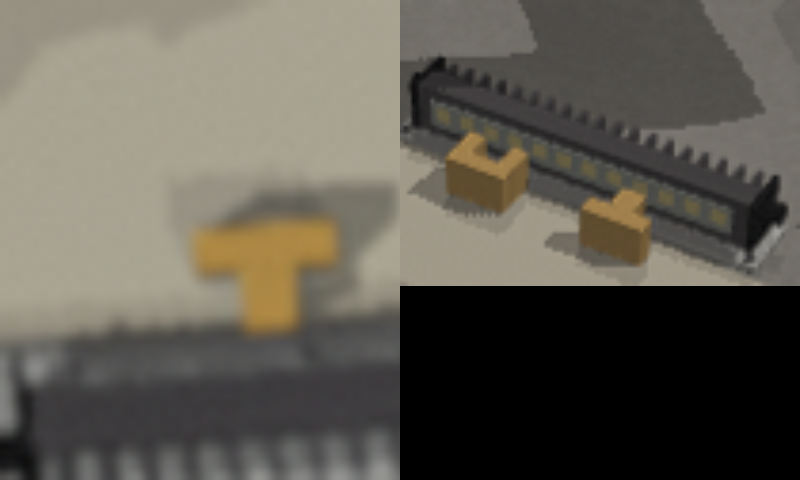

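The tee is in place, with its leg flush at the strip in both views; that reading was mask noise. Second exposure.

arm_command(
  moves=[
    [[0, 0, 0], [0, 0, -1], 0.05],
    [[0, 0, 0], [0, 0, -1], 0.05],
    [[0, 0, 0], [0, 0, -1], 0.05],
    [[0, 0, 0], [0, 0, -1], 0.05],
    [[0, 0, 0], [0, 0, -1], 0.05],
    [[0, 0, 0], [0, 0, -1], 0.05],
    [[0, 0, 0], [0, 0, -1], 0.05],
    [[0, 0, 0], [0, 0, -1], 0.05],
    [[0, 0, 0], [0, 0, -1], 0.05],
    [[0, 0, 0], [0, 0, -1], 0.05],
  ],
)

```text
time_s: 43.12
tool_pos: [0.4991, -0.3239, 0.0913]
eef_rot: [2.83, -1.353, 0.006]
wrist_force: [-4.5, -10.3, 3.8]
opening: 0.0131
grip_force: 45.2
```

arm_command(
  moves=[
    [[0, 0, 0], [0, 0, -1], 0.05],
    [[0, 0, 0], [0, 0, -1], 0.05],
    [[0, 0, 0], [0, 0, -1], 0.05],
    [[0, 0, 0], [0, 0, -0.7], 0.05],
    [[0, 0, 0], [0, 0, 0], 0.05],
    [[0, 0, 0], [0, 0, 0], 0.05],
    [[0, 0, 0], [0, 0, 0], 0.05],
    [[0, 0, 0], [0, 0, 0], 0.05],
    [[0, 0, 0], [0, 0, 0], 0.05],
    [[0, 0, 0], [0, 0, 0], 0.05],
  ],
)

```text
time_s: 43.95
tool_pos: [0.4985, -0.3243, 0.0913]
eef_rot: [2.579, -1.785, 0.006]
wrist_force: [-6.7, -10.6, 4.9]
opening: 0.0128
grip_force: 45.3
```

```bash
python3 - <<'E'
from m import *
s=ctrl.sense();print(s['time_s'],s['tool_pos'],s['opening'],s['grip_force'],s['wrist_torque'],np.rad2deg(2*np.arctan2(s['eef_rot'][1],s['eef_rot'][0])))
E
```

```text
43.95 [ 0.49853014 -0.32429085  0.09132972] 0.012838504169382712 45.33922076225281 [-1.69566399  1.05396917 -0.02452207] -69.36423150071546
```

arm_command(
  moves=[
    [[0, 0, 0], [0, 0, 0], 0.05],
    [[0, 0, 0], [0, 0, 0], 0.05],
    [[0, 0, 0], [0, 0, 0], 0.05],
    [[0, 0, 0], [0, 0, 0], 0.05],
    [[0, 0, 0], [0, 0, 0], 0.05],
    [[0, 0, 0], [0, 0, 0], 0.05],
    [[0, 0, 0], [0, 0, 0], 0.05],
    [[0, 0, 0], [0, 0, 0], 0.05],
    [[0, 0, 0], [0, 0, 0], 0.05],
    [[0, 0, 0], [0, 0, 0], 0.05],
  ],
)

```text
time_s: 44.78
tool_pos: [0.4986, -0.3243, 0.0913]
eef_rot: [2.579, -1.785, 0.006]
wrist_force: [-7.0, -10.5, 5.1]
opening: 0.0131
grip_force: 45.3
```

arm_command(
  moves=[
    [[0, 0, 0], [0, 0, 0], 0.05],
    [[0, 0, 0], [0, 0, 0], 0.05],
    [[0, 0, 0], [0, 0, 0], 0.05],
    [[0, 0, 0], [0, 0, 0], 0.05],
    [[0, 0, 0], [0, 0, 0], 0.05],
    [[0, 0, 0], [0, 0, 0], 0.05],
    [[0, 0, 0], [0, 0, 0], 0.05],
    [[0, 0, 0], [0, 0, 0], 0.05],
    [[0, 0, 0], [0, 0, 0], 0.05],
    [[0, 0, 0], [0, 0, 0], 0.05],
  ],
)

```text
time_s: 45.62
tool_pos: [0.4985, -0.3243, 0.0913]
eef_rot: [2.579, -1.785, 0.006]
wrist_force: [-6.8, -11.3, 5.9]
opening: 0.0133
grip_force: 45.3
```

arm_command(
  moves=[
    [[0, 0, 0], [0, 0, 0], 0.05],
    [[0, 0, 0], [0, 0, 0], 0.05],
    [[0, 0, 0], [0, 0, 0], 0.05],
    [[0, 0, 0], [0, 0, 0], 0.05],
    [[0, 0, 0], [0, 0, 0], 0.05],
    [[0, 0, 0], [0, 0, 0], 0.05],
    [[0, 0, 0], [0, 0, 0], 0.05],
    [[0, 0, 0], [0, 0, 0], 0.05],
    [[0, 0, 0], [0, 0, 0], 0.05],
    [[0, 0, 0], [0, 0, 0], 0.05],
  ],
)

```text
time_s: 46.45
tool_pos: [0.4985, -0.3243, 0.0913]
eef_rot: [2.579, -1.785, 0.006]
wrist_force: [-6.7, -10.7, 5.0]
opening: 0.0131
grip_force: 45.3
```

arm_command(
  moves=[
    [[0, 0, 0], [0, 0, 0], 0.05],
    [[0, 0, 0], [0, 0, 1], 0.05],
    [[0, 0, 0], [0, 0, 1], 0.05],
    [[0, 0, 0], [0, 0, 1], 0.05],
    [[0, 0, 0], [0, 0, 1], 0.05],
    [[0, 0, 0], [0, 0, 1], 0.05],
    [[0, 0, 0], [0, 0, 1], 0.05],
    [[0, 0, 0], [0, 0, 1], 0.05],
    [[0, 0, 0], [0, 0, 1], 0.05],
    [[0, 0, 0], [0, 0, 1], 0.05],
  ],
)

```text
time_s: 47.28
tool_pos: [0.4997, -0.323, 0.0913]
eef_rot: [3.069, -0.656, 0.005]
wrist_force: [-1.7, -6.3, 6.1]
opening: 0.013
grip_force: 45.3
```

arm_command(
  moves=[
    [[0, 0, 0], [0, 0, 1], 0.05],
    [[0, 0, 0], [0, 0, 1], 0.05],
    [[0, 0, 0], [0, 0, 1], 0.05],
    [[0, 0, 0], [0, 0, 1], 0.05],
    [[0, 0, 0], [0, 0, 0.7], 0.05],
    [[0, 0, 0], [0, 0, 0.2], 0.05],
    [[0, 0, 0], [0, 0, 0.2], 0.05],
    [[0, 0, 0], [0, 0, 0], 0.05],
  ],
)

```text
time_s: 47.95
tool_pos: [0.4998, -0.3221, 0.0913]
eef_rot: [3.139, 0.029, 0.004]
wrist_force: [-1.1, -3.8, 6.4]
opening: 0.0131
grip_force: 51.2
```

```bash
python3 - <<'E'
from m import *
s=ctrl.sense();print(s['time_s'],s['tool_pos'],s['opening'],s['grip_force'],s['wrist_torque'],np.rad2deg(2*np.arctan2(s['eef_rot'][1],s['eef_rot'][0])))
E
```

```text
47.95 [ 0.49978763 -0.32213826  0.0913196 ] 0.013088433118168442 51.20356857776642 [-0.42998811  0.29137423 -1.08590605] 1.0649041791316727
```

arm_command(
  moves=[
    [[0, 0, 0], [0, 0, 0], 0.5],
    [[0, 0, 0], [0, 0, 0], 1],
    [[0, 0, 0], [0, 0, 0], 1],
    [[0, 0, 0], [0, 0, 0], 1],
    [[0, 0, 1], [0, 0, 0.35], 1],
    [[0, 0, 1], [0, 0, 0], 1],
    [[0, 0, 1], [0, 0, 0], 1],
    [[-0.5, 0.5, 1], [0, 0, 0], 1],
    [[-0.5, 1, 1], [0, 0, 0], 1],
    [[-0.5, 1, 0], [0, 0, 0], 1],
  ],
)

```text
time_s: 48.78
tool_pos: [0.4704, -0.2717, 0.1935]
eef_rot: [3.136, 0.079, 0.007]
wrist_force: [1.6, -0.1, 0.3]
opening: 0.0854
grip_force: 0.0
```

arm_command(
  moves=[
    [[-0.5, 1, 0], [0, 0, 0], 1],
    [[-0.5, 1, 0], [0, 0, 0], 1],
    [[0, 1, 0], [0, 0, 0], 1],
    [[0, 1, 0], [0, 0, 0], 1],
    [[0, 1, 0], [0, 0, 0], 1],
    [[0, 1, 0], [0, 0, 0], 1],
    [[0, 1, 0], [0, 0, 0], 1],
    [[0, 1, 0], [0, 0, 0], 1],
    [[0, 1, 0], [0, 0, 0], 1],
  ],
)

```text
time_s: 49.53
tool_pos: [0.4487, -0.0893, 0.1893]
eef_rot: [-3.14, -0.081, 0.001]
wrist_force: [1.2, 0.5, -0.3]
opening: 0.0856
grip_force: 0.0
```

```bash
python3 - <<'E'
from m import *
s=ctrl.sense();print(s['time_s'],s['tool_pos'],np.rad2deg(2*np.arctan2(s['eef_rot'][1],s['eef_rot'][0])))
c=cap('wrist');save(c,'w12.png',1);corners(c);dial(c)
# looser straw mask
hsv=cv2.cvtColor(c['img'],cv2.COLOR_RGB2HSV);P=cloud(c)
m=((hsv[:,:,1]>90)&(P[:,:,2]>.028)&(P[:,:,2]<.044)).astype(np.uint8)
n,l,st,ce=cv2.connectedComponentsWithStats(m)
for i in range(1,n):
  if st[i,4]>200:
    q=P[l==i];print(st[i,:2],ce[i],cv2.minAreaRect(q[:,:2].astype(np.float32)*1000))
c=cap('top');corners(c,minA=50);dial(c)
E
```

```text
49.5333 [ 0.44865313 -0.08929815  0.18927065] -357.06174285439573
sec ctr [507.8 -83.1] size 35.7 50.0 yaw_x 2.8 cen off 3.1 ncorn 8 px [277. 125.]
sec ctr [514.   12.9] size 46.8 37.8 yaw_x 110.2 cen off 2.3 ncorn 9 px [165. 118.]
box 6536 0.07183437837755588 ((496.64324951171875, -305.38275146484375), (63.736690521240234, 100.25552368164062), 89.29300689697266)
bar 0 [nan nan nan] ((0.0, 0.0), (0.0, 0.0), 0.0)
[135  94] [163.41975309 119.02175191] ((505.22174072265625, 21.588382720947266), (51.824520111083984, 38.4771614074707), 69.90355682373047)
[248 106] [275.846651   123.03231492] ((508.2476501464844, -83.53146362304688), (36.594078063964844, 50.92970657348633), 2.877230644226074)
[ 18 224] [ 34.05829596 245.22869955] ((372.1890869140625, 163.06773376464844), (51.05723571777344, 15.027971267700195), 5.835539817810059)
sec ctr [508.8  21.5] size 45.8 40.2 yaw_x -1.5 cen off 1.5 ncorn 9 px [272. 232.]
box 912 0.0711649287043088 ((497.23321533203125, -319.70343017578125), (97.20061492919922, 96.38862609863281), 88.6380844116211)
bar 76 [ 0.4981 -0.3206  0.1139] ((498.71697998046875, -320.7218017578125), (13.640986442565918, 38.84621047973633), 88.03870391845703)m.py:25: RuntimeWarning: Mean of empty slice.
  d=P[near&(P[:,2]>.108)&(P[:,2]<.122)&(abs(P[:,0]-.5)<.04)&(abs(P[:,1]-y0)<.04)];print('bar',len(d),d.mean(0).round(4),R(d))
  ret = um.true_divide(
```

The tee has been knocked: it is now near (506,21) mm and turned. I'll look to see whether it is still moving, which would tell me when it happened.

```bash
python3 - <<'E'
from m import *
for k in range(3):
    c=cap('wrist');print(ctrl.sense()['time_s'])
    hsv=cv2.cvtColor(c['img'],cv2.COLOR_RGB2HSV);P=cloud(c)
    m=((hsv[:,:,1]>90)&(P[:,:,2]>.028)&(P[:,:,2]<.044)).astype(np.uint8)
    n,l,st,ce=cv2.connectedComponentsWithStats(m)
    for i in range(1,n):
      if st[i,4]>200 and ce[i][0]>60:
        q=P[l==i];print(st[i],ce[i].round(1),cv2.minAreaRect(q[:,:2].astype(np.float32)*1000))
a=cv2.imread('pics/w12.png')[:300,60:400];b=c['img'][:300,60:400,::-1]
cv2.imwrite('pics/cmp.png',np.hstack([a,b]))
E
```

```text
49.6833
[ 138   93   60   54 1672] [165.5 118.5] ((505.4644470214844, 21.43172264099121), (51.392879486083984, 37.80067825317383), 69.54324340820312)
[ 251  106   57   42 1710] [278.6 123.1] ((508.1129150390625, -84.21592712402344), (36.58662796020508, 51.48783874511719), 2.9902536869049072)
49.7333
[ 136   94   61   53 1678] [163.8 119. ] ((505.1658020019531, 21.30634307861328), (50.87480926513672, 38.25862121582031), 69.4139175415039)
[ 249  106   57   42 1718] [276.8 123.1] ((508.39935302734375, -84.0114974975586), (36.621925354003906, 51.652435302734375), 2.9768059253692627)
49.7833
[ 135   94   60   53 1669] [162.6 119.3] ((505.31402587890625, 21.442955017089844), (51.028343200683594, 38.106834411621094), 69.26313018798828)
[ 248  106   56   42 1708] [275.5 123.2] ((508.51702880859375, -84.04293060302734), (36.73995590209961, 51.43014907836914), 2.9221601486206055)
```

View pics/cmp.png

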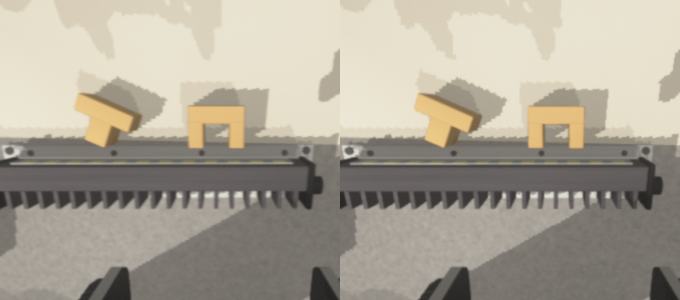

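It is at rest at (505,21) mm, turned to -20.6°, still upright. It was fine at 42.2 s, so it was knocked some time during or just after the second exposure. The tee's leg-side cure is therefore unproven. I'll set it flush again and repeat that exposure before going to the tray.

arm_command(
  moves=[
    [[0.53, 0.9, 0], [0, 0, -0.8], 1],
    [[0.53, 0.9, 0], [0, 0, -0.8], 1],
    [[0.53, 0.9, 0], [0, 0, -0.8], 1],
    [[0.53, 0.9, 0], [0, 0, -0.8], 1],
    [[0.53, 0.9, 0], [0, 0, -0.8], 1],
    [[0.51, 0.9, 0], [0, 0, -0.7], 1],
    [[0, 0, -1], [0, 0, 0], 1],
    [[0, 0, -1], [0, 0, 0], 1],
    [[0, 0, -1], [0, 0, 0], 1],
    [[0, 0, -1], [0, 0, 0], 1],
  ],
)

```text
time_s: 50.62
tool_pos: [0.5126, 0.0164, 0.1086]
eef_rot: [3.091, -0.562, 0.001]
wrist_force: [0.0, -0.4, -0.7]
opening: 0.0854
grip_force: 0.0
```

arm_command(
  moves=[
    [[0, 0, -1], [0, 0, 0], 1],
    [[0, 0, -1], [0, 0, 0], 1],
    [[0, 0, -1], [0, 0, 0], 1],
    [[0, 0, -1], [0, 0, 0], 1],
    [[0, 0, -0.6], [0, 0, 0], 1],
    [[0, 0, -0.2], [0, 0, 0], 0.6],
    [[0, 0, 0], [0, 0, 0], 0.3],
    [[0, 0, 0], [0, 0, 0], 0.3],
    [[0, 0, 0], [0, 0, 0], 0.3],
    [[0, 0, 0], [0, 0, 0], 0.3],
  ],
)

```text
time_s: 51.45
tool_pos: [0.5132, 0.0171, 0.0147]
eef_rot: [3.091, -0.561, 0.003]
wrist_force: [0.7, -0.2, -0.9]
opening: 0.0513
grip_force: 41.6
```

arm_command(
  moves=[
    [[0, 0, 0.8], [0, 0, 0], 0.3],
    [[0.3, 0.2, 0.7], [0, 0, 0], 0.3],
    [[0.3, 0.3, 0], [0, 0, 1], 0.3],
    [[0, 0.3, 0], [0, 0, 1], 0.3],
    [[0, 0, 0], [0, 0, 1], 0.3],
    [[0, 0, 0], [0, 0, 1], 0.3],
    [[0, 0, 0], [0, 0, 0.6], 0.3],
    [[0, 0, 0], [0, 0, 0], 0.3],
  ],
)

```text
time_s: 52.12
tool_pos: [0.5245, 0.0334, 0.0442]
eef_rot: [3.141, 0.07, 0.002]
wrist_force: [0.3, 0.5, -1.4]
opening: 0.0509
grip_force: 43.3
```

```bash
python3 - <<'E'
from m import *
s=ctrl.sense();print(s['time_s'],s['tool_pos'],s['opening'],s['grip_force'],np.rad2deg(2*np.arctan2(s['eef_rot'][1],s['eef_rot'][0])))
c=cap('wrist');corners(c,s['tool_pos'][2]-.0147+.036)
E
```

```text
52.1167 [0.52452711 0.03344946 0.04422956] 0.05088022765661459 43.3136522769928 2.5479454106478405
sec ctr [517.8  32.4] size 42.9 51.8 yaw_x 1.1 cen off 4.3 ncorn 8 px [280. 294.]
```

arm_command(
  moves=[
    [[0, 0, -0.8], [0, 0, 0.15], 0.3],
    [[0, 0, -0.4], [0, 0, 0], 0.3],
    [[0, 0, -0.25], [0, 0, 0], 0.3],
    [[-0.3, 0, 0], [0, 0, 0], 0.3],
    [[-0.25, 0, 0], [0, 0, 0], 0.3],
    [[-0.05, 0, 0], [0, 0, 0], 0.3],
    [[-0.05, 0, 0], [0, 0, 0], 0.3],
    [[0, 0, 0], [0, 0, 0], 0.3],
  ],
)

```text
time_s: 52.83
tool_pos: [0.5111, 0.0334, 0.0146]
eef_rot: [3.14, 0.086, 0.0]
wrist_force: [0.3, -0.6, -0.0]
opening: 0.0508
grip_force: 43.8
```

arm_command(
  moves=[
    [[-0.05, 0, 0], [0, 0, 0], 0.3],
  ],
)

```text
time_s: 52.92
tool_pos: [0.5106, 0.0333, 0.0147]
eef_rot: [3.14, 0.087, 0.001]
wrist_force: [3.1, -0.4, -0.4]
opening: 0.0511
grip_force: 43.8
```

arm_command(
  moves=[
    [[-0.05, 0, 0], [0, 0, 0], 0.3],
  ],
)

```text
time_s: 53.0
tool_pos: [0.5105, 0.0333, 0.015]
eef_rot: [3.14, 0.086, 0.005]
wrist_force: [5.2, 0.9, -2.3]
opening: 0.051
grip_force: 43.7
```

```bash
python3 - <<'E'
from m import *
s=ctrl.sense();print(s['time_s'],s['tool_pos'],s['opening'],s['wrist_torque'],s['wrist_force'],np.rad2deg(2*np.arctan2(s['eef_rot'][1],s['eef_rot'][0])))
c=cap('wrist');corners(c)
E
```

```text
53.0 [0.51050563 0.03325934 0.01498197] 0.05098578637345891 [ 0.23573851 -0.91305871  0.02046765] [ 5.23784847  0.86980359 -2.31360525] 3.152649401367635
sec ctr [509.7 -76.5] size 42.5 48.2 yaw_x 3.2 cen off 2.3 ncorn 11 px [515. 298.]
sec ctr [503.5  32.1] size 43.8 52.2 yaw_x 2.1 cen off 4.3 ncorn 8 px [279. 294.]
```

arm_command(
  moves=[
    [[-0.05, 0, 0], [0, 0, 0], 0.3],
    [[0, 0, 0], [0, 0, 0], 0.8],
    [[0, 0, 0], [0, 0, 0], 1],
    [[0, 0, 0], [0, 0, 0], 1],
    [[0, 0, 0.5], [0, 0, 0], 1],
    [[0, 0, 1], [0, 0, 0], 1],
    [[0, 0, 1], [0, 0, 0], 1],
    [[0, 0, 1], [0, 0, 0], 1],
    [[-0.2, -0.5, 1], [0, 0, 0], 1],
    [[-0.2, -1, 1], [0, 0, 0], 1],
  ],
)

```text
time_s: 53.88
tool_pos: [0.4997, 0.0045, 0.126]
eef_rot: [-3.14, -0.091, 0.0]
wrist_force: [0.2, 0.1, 0.3]
opening: 0.0858
grip_force: 0.0
```

arm_command(
  moves=[
    [[-0.4, -1, 1], [0, 0, 0], 1],
    [[-0.4, -1, 1], [0, 0, 0], 1],
    [[-0.4, -1, 1], [0, 0, 0], 1],
    [[-0.4, -1, 1], [0, 0, 0], 1],
    [[-0.4, -1, 0], [0, 0, 0], 1],
    [[-0.3, 0, 0], [0, 0, 0], 1],
  ],
)

```text
time_s: 54.38
tool_pos: [0.4544, -0.0997, 0.2068]
eef_rot: [3.137, 0.083, 0.005]
wrist_force: [-0.3, 0.2, -0.2]
opening: 0.0851
grip_force: 0.0
```

```bash
cat >> m.py <<'E'
def secs(c):
    hsv=cv2.cvtColor(c['img'],cv2.COLOR_RGB2HSV);P=cloud(c)
    m=((hsv[:,:,1]>90)&(P[:,:,2]>.028)&(P[:,:,2]<.048)).astype(np.uint8)
    n,l,st,ce=cv2.connectedComponentsWithStats(m)
    for i in range(1,n):
      if st[i,4]>300:
        q=P[l==i];print(st[i],ce[i].round(1),np.nanmedian(q[:,2]),cv2.minAreaRect(q[:,:2].astype(np.float32)*1000))
E
python3 - <<'E'
from m import *
s=ctrl.sense();print(s['time_s'],s['tool_pos'],np.rad2deg(2*np.arctan2(s['eef_rot'][1],s['eef_rot'][0])))
c=cap('wrist');save(c,'w13.png',1);secs(c)
E
```

```text
54.3833 [ 0.45440914 -0.09969718  0.20679559] 3.035785774368734
[ 118  112   57   40 1464] [147.2 127.2] 0.03749178516672899 ((502.15118408203125, 31.29582405090332), (37.17639923095703, 51.376625061035156), 2.9932150840759277)
[ 239  112   53   40 1523] [265.2 128.3] 0.037515829869014916 ((508.1019592285156, -83.89149475097656), (37.351898193359375, 50.80722427368164), 2.9014291763305664)
[ 20 223  23  47 383] [ 36. 243.] 0.03402279469156472 ((371.17535400390625, 169.59202575683594), (17.669105529785156, 51.293609619140625), 80.91829681396484)
```

Both sections are flush and parallel to the strip (2.9–3.0°). Back to the dial for the repeat.

arm_command(
  moves=[
    [[0.2, -1, 0], [0, 0, -0.2], 1],
    [[0.2, -1, 0], [0, 0, -0.2], 1],
    [[0.2, -1, 0], [0, 0, -0.2], 1],
    [[0.2, -1, 0], [0, 0, -0.2], 1],
    [[0.2, -1, 0], [0, 0, 0], 1],
    [[0.2, -1, 0], [0, 0, 0], 1],
    [[0.2, -1, 0], [0, 0, 0], 1],
    [[0.2, -1, 0], [0, 0, 0], 1],
    [[0.2, -1, 0], [0, 0, 0], 1],
    [[0.2, -1, 0], [0, 0, 0], 1],
  ],
)

```text
time_s: 55.27
tool_pos: [0.4943, -0.2961, 0.2038]
eef_rot: [-3.14, 0.022, 0.002]
wrist_force: [0.4, 0.6, 0.6]
opening: 0.0858
grip_force: 0.0
```

arm_command(
  moves=[
    [[0.2, -1, 0], [0, 0, 0], 1],
    [[0, -0.1, -0.8], [0, 0, 0], 1],
    [[0, 0, -1], [0, 0, 0], 1],
    [[0, 0, -1], [0, 0, 0], 1],
    [[0, 0, -1], [0, 0, 0], 1],
    [[0, 0, -1], [0, 0, 0], 1],
    [[0, 0, -0.7], [0, 0, 0], 0.8],
    [[0, 0, -0.3], [0, 0, 0], 0.6],
  ],
)

```text
time_s: 55.93
tool_pos: [0.4969, -0.316, 0.0854]
eef_rot: [-3.137, 0.022, 0.006]
wrist_force: [-0.6, 0.5, 0.4]
opening: 0.0636
grip_force: 0.0
```

arm_command(
  moves=[
    [[0, 0, 0], [0, 0, 0], 0.4],
    [[0, 0, 0], [0, 0, 0], 0.2],
    [[0, 0, 0], [0, 0, 0], 0.05],
    [[0, 0, 0], [0, 0, 0], 0.05],
    [[0, 0, 0], [0, 0, 0], 0.05],
    [[0, 0, 0], [0, 0, 0], 0.05],
    [[0, 0, 0], [0, 0, 0], 0.05],
  ],
)

```text
time_s: 56.52
tool_pos: [0.499, -0.3219, 0.0903]
eef_rot: [3.135, -0.023, 0.004]
wrist_force: [1.5, -8.8, -3.8]
opening: 0.0133
grip_force: 45.0
```

```bash
python3 - <<'E'
from m import *
s=ctrl.sense();print(s['time_s'],s['tool_pos'],s['opening'],s['grip_force'],s['wrist_torque'],np.rad2deg(2*np.arctan2(s['eef_rot'][1],s['eef_rot'][0])))
secs(cap('scene'))
E
```

```text
56.5167 [ 0.49898014 -0.32189298  0.09029635] 0.013334059321630343 44.95057761669159 [-1.29081791  0.05005484  0.06929853] -0.8559366438123024
[260  37  93  29 365] [305.2  51. ] 0.037901078555213075 ((-524.1773681640625, -562.08203125), (512.4828491210938, 32.64215850830078), 89.43435668945312)
[433  83 127  40 623] [497.2 102.3] 0.03808895656664413 ((-525.4320068359375, 321.5224914550781), (511.2005310058594, 35.811607360839844), 89.09553527832031)
[ 34 215  89  29 471] [ 81.7 229. ] 0.038076215502921285 ((904.3546142578125, -437.67474365234375), (106.8266830444336, 246.41033935546875), 34.6436882019043)
```

arm_command(
  moves=[
    [[0, -0.25, 0], [0, 0, 0], 0.05],
    [[0, 0, 0], [0, 0, -1], 0.05],
    [[0, 0, 0], [0, 0, -1], 0.05],
    [[0, 0, 0], [0, 0, -1], 0.05],
    [[0, 0, 0], [0, 0, -1], 0.05],
    [[0, 0, 0], [0, 0, -1], 0.05],
    [[0, 0, 0], [0, 0, -1], 0.05],
    [[0, 0, 0], [0, 0, -1], 0.05],
    [[0, 0, 0], [0, 0, -1], 0.05],
    [[0, 0, 0], [0, 0, -1], 0.05],
  ],
)

```text
time_s: 57.4
tool_pos: [0.4986, -0.3233, 0.0903]
eef_rot: [-2.891, 1.229, -0.001]
wrist_force: [-3.0, 3.4, 6.4]
opening: 0.0133
grip_force: 46.3
```

arm_command(
  moves=[
    [[0, 0, 0], [0, 0, -1], 0.05],
    [[0, 0, 0], [0, 0, -1], 0.05],
    [[0, 0, 0], [0, 0, -1], 0.05],
    [[0, 0, 0], [0, 0, -1], 0.05],
    [[0, 0, 0], [0, 0, -0.7], 0.05],
    [[0, 0, 0], [0, 0, 0], 0.05],
    [[0, 0, 0], [0, 0, 0], 0.05],
    [[0, 0, 0], [0, 0, 0], 0.05],
    [[0, 0, 0], [0, 0, 0], 0.05],
    [[0, 0, 0], [0, 0, 0], 0.05],
  ],
)

```text
time_s: 58.23
tool_pos: [0.4981, -0.3237, 0.0903]
eef_rot: [2.584, -1.787, 0.0]
wrist_force: [-5.0, 2.5, 5.7]
opening: 0.0131
grip_force: 46.3
```

arm_command(
  moves=[
    [[0, 0, 0], [0, 0, 0], 0.05],
    [[0, 0, 0], [0, 0, 0], 0.05],
    [[0, 0, 0], [0, 0, 0], 0.05],
    [[0, 0, 0], [0, 0, 0], 0.05],
    [[0, 0, 0], [0, 0, 0], 0.05],
    [[0, 0, 0], [0, 0, 0], 0.05],
    [[0, 0, 0], [0, 0, 0], 0.05],
    [[0, 0, 0], [0, 0, 0], 0.05],
    [[0, 0, 0], [0, 0, 0], 0.05],
    [[0, 0, 0], [0, 0, 0], 0.05],
  ],
)

```text
time_s: 59.07
tool_pos: [0.4982, -0.3237, 0.0903]
eef_rot: [2.584, -1.787, 0.0]
wrist_force: [-4.4, 2.8, 6.7]
opening: 0.0133
grip_force: 46.3
```

arm_command(
  moves=[
    [[0, 0, 0], [0, 0, 0], 0.05],
    [[0, 0, 0], [0, 0, 0], 0.05],
    [[0, 0, 0], [0, 0, 0], 0.05],
    [[0, 0, 0], [0, 0, 0], 0.05],
    [[0, 0, 0], [0, 0, 0], 0.05],
    [[0, 0, 0], [0, 0, 0], 0.05],
    [[0, 0, 0], [0, 0, 0], 0.05],
    [[0, 0, 0], [0, 0, 0], 0.05],
    [[0, 0, 0], [0, 0, 0], 0.05],
    [[0, 0, 0], [0, 0, 0], 0.05],
  ],
)

```text
time_s: 59.9
tool_pos: [0.4982, -0.3237, 0.0903]
eef_rot: [2.584, -1.787, 0.0]
wrist_force: [-4.2, 3.1, 6.4]
opening: 0.0133
grip_force: 46.3
```

```bash
python3 - <<'E'
from m import *
s=ctrl.sense();print(s['time_s'],s['tool_pos'],s['wrist_torque'],s['opening'],np.rad2deg(2*np.arctan2(s['eef_rot'][1],s['eef_rot'][0])))
corners(cap('scene'),minA=80);corners(cap('top'),minA=50)
E
```

```text
59.9 [ 0.49815366 -0.32368797  0.09027998] [ 0.43032654  0.62343204 -0.03404164] 0.013334779971997075 -69.32906910512835
sec ctr [508.8  37.8] size 43.0 52.8 yaw_x 4.5 cen off 3.5 ncorn 9 px [297. 215.]
sec ctr [514.4 -77.4] size 44.1 52.0 yaw_x 7.3 cen off 2.9 ncorn 10 px [262. 202.]
sec ctr [503.4  34.5] size 48.7 34.4 yaw_x -1.5 cen off 3.4 ncorn 9 px [269. 233.]
sec ctr [508.9 -81.7] size 37.7 51.4 yaw_x 3.2 cen off 3.0 ncorn 13 px [309. 231.]
```

arm_command(
  moves=[
    [[0, 0, 0], [0, 0, 0], 0.05],
    [[0, 0, 0], [0, 0, 0], 0.05],
    [[0, 0, 0], [0, 0, 0], 0.05],
    [[0, 0, 0], [0, 0, 0], 0.05],
    [[0, 0, 0], [0, 0, 0], 0.05],
    [[0, 0, 0], [0, 0, 0], 0.05],
    [[0, 0, 0], [0, 0, 0], 0.05],
    [[0, 0, 0], [0, 0, 0], 0.05],
    [[0, 0, 0], [0, 0, 0], 0.05],
    [[0, 0, 0], [0, 0, 0], 0.05],
  ],
)

```text
time_s: 60.83
tool_pos: [0.4981, -0.3237, 0.0903]
eef_rot: [2.584, -1.787, 0.0]
wrist_force: [-4.4, 2.4, 5.3]
opening: 0.013
grip_force: 46.3
```

arm_command(
  moves=[
    [[0, 0, 0], [0, 0, 1], 0.05],
    [[0, 0, 0], [0, 0, 1], 0.05],
    [[0, 0, 0], [0, 0, 1], 0.05],
    [[0, 0, 0], [0, 0, 1], 0.05],
    [[0, 0, 0], [0, 0, 1], 0.05],
    [[0, 0, 0], [0, 0, 1], 0.05],
    [[0, 0, 0], [0, 0, 1], 0.05],
    [[0, 0, 0], [0, 0, 1], 0.05],
    [[0, 0, 0], [0, 0, 1], 0.05],
    [[0, 0, 0], [0, 0, 1], 0.05],
  ],
)

```text
time_s: 61.67
tool_pos: [0.4989, -0.3227, 0.0903]
eef_rot: [-3.097, 0.521, -0.002]
wrist_force: [-1.1, 6.0, 6.3]
opening: 0.0133
grip_force: 46.3
```

arm_command(
  moves=[
    [[0, 0, 0], [0, 0, 1], 0.05],
    [[0, 0, 0], [0, 0, 1], 0.05],
    [[0, 0, 0], [0, 0, 1], 0.05],
    [[0, 0, 0], [0, 0, 0.7], 0.05],
    [[0, 0, 0], [0, 0, 0.2], 0.05],
    [[0, 0, 0], [0, 0, 0.2], 0.05],
    [[0, 0, 0], [0, 0, 0], 0.05],
  ],
)

```text
time_s: 62.25
tool_pos: [0.4989, -0.3223, 0.0903]
eef_rot: [-3.139, -0.03, -0.002]
wrist_force: [-1.1, 6.8, 7.9]
opening: 0.0133
grip_force: 52.6
```

```bash
python3 - <<'E'
from m import *
s=ctrl.sense();print(s['time_s'],s['tool_pos'],s['wrist_torque'],s['opening'],np.rad2deg(2*np.arctan2(s['eef_rot'][1],s['eef_rot'][0])))
corners(cap('scene'),minA=80);corners(cap('top'),minA=50)
E
```

```text
62.25 [ 0.49891901 -0.32232258  0.09027251] [ 1.28755189  0.24503624 -1.11456959] 0.013257098849248817 -358.9082505663366
sec ctr [ 850.9 -359. ] size 114.4 17.8 yaw_x -81.9 cen off 0.7 ncorn 13 px [107. 230.]
sec ctr [514.2  35.5] size 43.8 44.7 yaw_x -146.1 cen off 0.3 ncorn 8 px [297. 215.]
sec ctr [516.  -77.1] size 44.5 54.2 yaw_x 3.4 cen off 2.7 ncorn 10 px [262. 202.]
sec ctr [503.4  34.5] size 48.7 34.4 yaw_x -1.5 cen off 4.3 ncorn 8 px [269. 233.]
sec ctr [508.9 -81.3] size 37.6 49.7 yaw_x 3.2 cen off 4.8 ncorn 12 px [308. 230.]
```

Dial at its off stop, and both sections stayed put throughout. Now to the channel, then the tray.

arm_command(
  moves=[
    [[0, 0, 0], [0, 0, 0], 0.5],
    [[0, 0, 0], [0, 0, 0], 1],
    [[0, 0, 0], [0, 0, 0], 1],
    [[0, 0, 0], [0, 0, 0], 1],
    [[0, 0, 1], [0, 0, 0.35], 1],
    [[0, 0, 1], [0, 0, 0], 1],
    [[0, 0, 1], [0, 0, 0], 1],
    [[0, 0.5, 1], [0, 0, 0], 1],
    [[0, 1, 0], [0, 0, 0], 1],
    [[0, 1, 0], [0, 0, 0], 1],
  ],
)

```text
time_s: 63.18
tool_pos: [0.4989, -0.2746, 0.1704]
eef_rot: [3.138, 0.078, 0.004]
wrist_force: [-0.9, -0.1, -0.5]
opening: 0.0854
grip_force: 0.0
```

arm_command(
  moves=[
    [[0.1, 1, 0], [0, 0, 0], 1],
    [[0.1, 1, 0], [0, 0, 0], 1],
    [[0.1, 1, 0], [0, 0, 0], 1],
    [[0.1, 1, 0], [0, 0, 0], 1],
    [[0.1, 1, 0], [0, 0, 0], 1],
    [[0.1, 1, 0], [0, 0, 0], 1],
    [[0.1, 1, 0], [0, 0, 0], 1],
    [[0.1, 1, 0], [0, 0, 0], 1],
    [[0, 1, 0], [0, 0, 0], 1],
    [[0, 0, 0], [0, 0, 0], 1],
  ],
)

```text
time_s: 64.02
tool_pos: [0.5139, -0.0907, 0.1684]
eef_rot: [-3.139, -0.084, 0.001]
wrist_force: [0.3, 0.1, 0.1]
opening: 0.0853
grip_force: 0.0
```

```bash
python3 - <<'E'
from m import *
s=ctrl.sense();print(s['time_s'],s['tool_pos'],np.rad2deg(2*np.arctan2(s['eef_rot'][1],s['eef_rot'][0])))
c=cap('wrist');corners(c)
c=cap('top');dial(c)
E
```

```text
64.0167 [ 0.51388436 -0.09072253  0.16835856] -356.9342753366987
sec ctr [508.  -84.2] size 36.7 50.6 yaw_x 3.0 cen off 3.5 ncorn 8 px [272. 199.]
sec ctr [502.4  24.4] size 36.7 37.2 yaw_x 3.0 cen off 4.9 ncorn 9 px [151. 197.]
box 907 0.07116756181032624 ((497.20452880859375, -319.74676513671875), (98.30648040771484, 96.42195129394531), 89.12030029296875)
bar 72 [ 0.4984 -0.3205  0.1143] ((497.4649658203125, -320.8848571777344), (13.543972969055176, 35.937744140625), 89.53416442871094)
```

arm_command(
  moves=[
    [[0.08, 0.33, -0.8], [0, 0, 0], 1],
    [[0, 0, -1], [0, 0, 0], 1],
    [[0, 0, -1], [0, 0, 0], 1],
    [[0, 0, -1], [0, 0, 0], 1],
    [[0, 0, -1], [0, 0, 0], 1],
    [[0, 0, -1], [0, 0, 0], 1],
    [[0, 0, -1], [0, 0, 0], 1],
    [[0, 0, -0.7], [0, 0, 0], 1],
    [[0, 0, -0.27], [0, 0, 0], 0.6],
    [[0, 0, 0], [0, 0, 0], 0.3],
  ],
)

```text
time_s: 64.95
tool_pos: [0.5147, -0.0877, 0.0117]
eef_rot: [-3.14, -0.078, 0.004]
wrist_force: [-0.4, 0.9, 0.0]
opening: 0.0637
grip_force: 0.0
```

arm_command(
  moves=[
    [[0, 0, 0], [0, 0, 0], 0.3],
    [[0, 0, 0], [0, 0, 0], 0.3],
    [[0, 0, 0], [0, 0, 0], 0.3],
    [[0, 0, 0], [0, 0, 0], 0.3],
  ],
  grip_force=50,
)

```text
time_s: 65.28
tool_pos: [0.5165, -0.0874, 0.014]
eef_rot: [3.14, 0.08, 0.003]
wrist_force: [-0.0, -0.3, -0.8]
opening: 0.0508
grip_force: 53.7
```

arm_command(
  moves=[
    [[0, 0, 0.7], [0, 0, 0], 0.3],
    [[0.3, 0, 1], [0, 0, 0], 0.3],
    [[0, 0, 1], [0, 0, 0], 0.3],
    [[0, 0, 1], [0, 0, 0], 0.3],
    [[0, 0.5, 1], [0, 0, 0], 0.3],
    [[-0.2, 1, 1], [0, 0, 0], 0.3],
    [[-0.3, 1, 1], [0, 0, 0], 0.3],
    [[-0.3, 1, 1], [0, 0, 0], 0.3],
    [[-0.3, 1, 1], [0, 0, 0], 0.3],
    [[-0.3, 1, 0.5], [0, 0, 0], 0.3],
  ],
)

```text
time_s: 66.12
tool_pos: [0.4946, 0.0237, 0.2003]
eef_rot: [3.14, 0.08, 0.007]
wrist_force: [1.6, -0.1, 0.7]
opening: 0.051
grip_force: 53.8
```

arm_command(
  moves=[
    [[-0.4, 1, 0], [0, 0, 0], 0.3],
    [[-0.4, 1, 0], [0, 0, 0], 0.3],
    [[-0.4, 1, 0], [0, 0, 0], 0.3],
    [[-0.4, 1, 0], [0, 0, 0], 0.3],
    [[-0.4, 1, 0], [0, 0, 0], 0.3],
    [[-0.4, 1, 0], [0, 0, 0], 0.3],
    [[-0.4, 1, 0], [0, 0, 0], 0.3],
    [[-0.4, 1, 0], [0, 0, 0], 0.3],
    [[-0.3, 1, 0], [0, 0, 0], 0.3],
    [[-0.3, 1, 0], [0, 0, 0], 0.3],
  ],
)

```text
time_s: 66.95
tool_pos: [0.4172, 0.224, 0.1976]
eef_rot: [-3.14, -0.081, -0.002]
wrist_force: [-0.2, -0.6, -0.6]
opening: 0.0512
grip_force: 53.9
```

arm_command(
  moves=[
    [[0, 1, 0], [0, 0, 0], 0.3],
    [[0, 0.8, 0], [0, 0, 0], 0.3],
    [[0, 0, 0], [0, 0, 0], 0.3],
  ],
)

```text
time_s: 67.2
tool_pos: [0.4175, 0.2613, 0.1977]
eef_rot: [-3.139, -0.084, -0.002]
wrist_force: [0.2, -0.3, -0.3]
opening: 0.0512
grip_force: 53.9
```

```bash
python3 - <<'E'
from m import *
s=ctrl.sense();print(s['time_s'],s['tool_pos'],s['opening'],s['grip_force'],np.rad2deg(2*np.arctan2(s['eef_rot'][1],s['eef_rot'][0])))
c=cap('wrist');save(c,'w14.png');np.save('w14.npy',c,allow_pickle=True)
corners(c,s['tool_pos'][2]-.014+.036)
P=cloud(c).reshape(-1,3)
t=P[(P[:,2]>.0125)&(P[:,2]<.0185)&(P[:,0]>.39)&(P[:,0]<.62)&(abs(P[:,1]-.32)<.065)]
print('tray',len(t),np.median(t[:,2]),cv2.minAreaRect(t[:,:2].astype(np.float32)*1000))
E
```

```text
67.2 [0.4174671  0.26128278 0.19766364] 0.051210068352757925 53.86036366224289 -356.926305195597
sec ctr [412.9 260.2] size 42.2 52.0 yaw_x 3.0 cen off 3.1 ncorn 8 px [280. 297.]
tray 8015 0.015528697072643649 ((502.059326171875, 316.1251525878906), (164.48948669433594, 77.04425811767578), 1.3959909677505493)
```

View pics/w14.png

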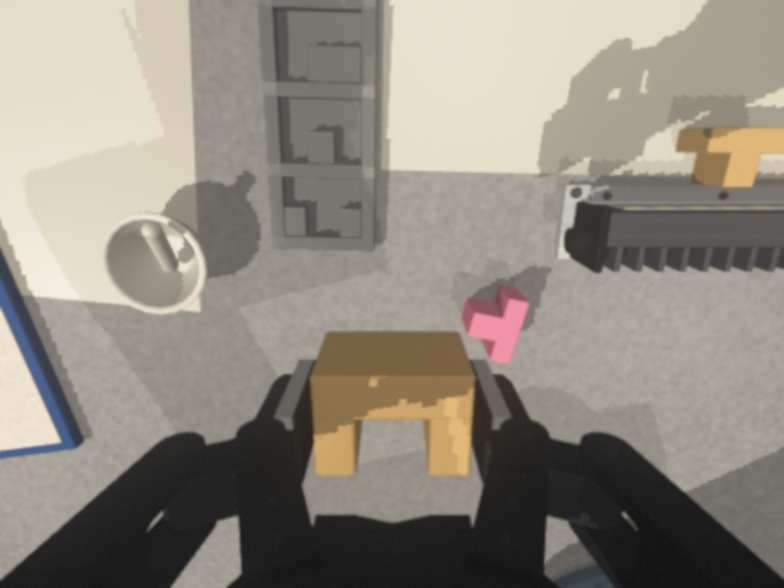

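The held channel sits square in the jaws at (395,375). The tray's middle, U-shaped nest is at (322,130), between the ribs at rows 90 and 170. I'll refine the nest centre from the ribs.

```bash
python3 - <<'E'
from m import *
c=np.load('w14.npy',allow_pickle=True).item()
p=np.array([[320,83],[320,97],[320,164],[320,177],[268,120],[276,120],[362,120],[374,120],[275,247],[372,250]])/1.4
print((onplane(c,p,.014)[:,:2]*1000).round(1).tolist())
g=cv2.cvtColor(c['img'],cv2.COLOR_RGB2GRAY).astype(int)
print('col229 rows52-135',g[52:135,215:222].mean(1).round().astype(int).tolist())
print('row66 cols185-275',g[62:68,185:275].mean(0).round().astype(int).tolist())
E
```

```text
[[535.1, 315.7], [526.4, 315.7], [482.2, 315.8], [473.2, 315.8], [509.8, 351.9], [510.1, 346.3], [513.2, 286.5], [513.7, 278.2], [419.6, 350.0], [421.2, 276.1]]
col229 rows52-135 [116, 116, 111, 102, 97, 92, 98, 111, 117, 118, 117, 117, 118, 118, 119, 118, 114, 103, 100, 113, 119, 118, 118, 118, 118, 119, 119, 118, 119, 119, 119, 119, 119, 119, 119, 119, 118, 118, 118, 118, 117, 115, 118, 119, 118, 118, 119, 118, 118, 119, 118, 119, 118, 118, 118, 117, 118, 117, 116, 109, 98, 93, 92, 90, 91, 108, 116, 118, 118, 118, 118, 119, 119, 117, 112, 116, 119, 119, 119, 119, 119, 119, 120]
row66 cols185-275 [148, 146, 140, 138, 140, 140, 139, 137, 138, 138, 137, 134, 125, 119, 118, 118, 118, 118, 118, 117, 118, 118, 117, 118, 118, 118, 117, 118, 118, 118, 118, 118, 118, 118, 118, 118, 118, 118, 118, 117, 118, 118, 118, 118, 118, 118, 118, 118, 118, 118, 118, 118, 119, 119, 119, 119, 119, 119, 120, 119, 120, 119, 120, 120, 121, 121, 121, 121, 121, 121, 121, 122, 124, 132, 146, 154, 156, 155, 155, 154, 154, 150, 138, 118, 111, 119, 124, 134, 151, 164]
```

```bash
cat >> m.py <<'E'
def held(c,z):
    P=cloud(c);hsv=cv2.cvtColor(c['img'],cv2.COLOR_RGB2HSV)
    m=(hsv[:,:,1]>90)
    zz=P[:,:,2][m&(abs(P[:,:,2]-z)<.012)];print('z pct',np.percentile(zz,[50,75,90,97]).round(4))
    k=m&(P[:,:,2]>np.percentile(zz,97)-.005)&(P[:,:,2]<z+.02)
    k=cv2.morphologyEx(k.astype(np.uint8),cv2.MORPH_OPEN,np.ones((3,3)))>0
    q=P[k];print(len(q),cv2.minAreaRect(q[:,:2].astype(np.float32)*1000))
E
python3 - <<'E'
from m import *
c=np.load('w14.npy',allow_pickle=True).item()
held(c,.1977-.014+.036)
E
```

```text
z pct [0.2214 0.2219 0.2222 0.2226]
6493 ((411.2945251464844, 260.0984191894531), (39.03078079223633, 51.94877624511719), 2.67144513130188)
```

arm_command(
  moves=[
    [[0.8, 0.5, 0], [0, 0, -0.3], 0.3],
    [[0.8, 0.5, 0], [0, 0, 0], 0.3],
    [[0.8, 0.5, 0], [0, 0, 0], 0.3],
    [[0.8, 0.5, 0], [0, 0, 0], 0.3],
    [[0.8, 0.5, -0.5], [0, 0, 0], 0.3],
    [[0.7, 0.29, -1], [0, 0, 0], 0.3],
    [[0, 0, -1], [0, 0, 0], 0.3],
    [[0, 0, -1], [0, 0, 0], 0.3],
    [[0, 0, -1], [0, 0, 0], 0.3],
    [[0, 0, -1], [0, 0, 0], 0.3],
  ],
)

```text
time_s: 68.08
tool_pos: [0.512, 0.3135, 0.0863]
eef_rot: [3.141, 0.038, 0.0]
wrist_force: [-0.8, -1.1, -0.1]
opening: 0.0508
grip_force: 53.8
```

arm_command(
  moves=[
    [[0, 0, -1], [0, 0, 0], 0.3],
    [[0, 0, -1], [0, 0, 0], 0.3],
    [[0, 0, -0.6], [0, 0, 0], 0.3],
    [[0, 0, 0], [0, 0, 0], 0.3],
  ],
)

```text
time_s: 68.42
tool_pos: [0.5098, 0.313, 0.0322]
eef_rot: [3.139, 0.038, -0.008]
wrist_force: [-0.1, -0.5, -0.5]
opening: 0.051
grip_force: 53.9
```

```bash
python3 - <<'E'
from m import *
s=ctrl.sense();print(s['time_s'],s['tool_pos'],s['opening'],s['grip_force'],np.rad2deg(2*np.arctan2(s['eef_rot'][1],s['eef_rot'][0])))
c=cap('wrist');save(c,'w15.png');np.save('w15.npy',c,allow_pickle=True)
held(c,s['tool_pos'][2]-.014+.036)
E
```

```text
68.4167 [0.50977631 0.31303031 0.03218678] 0.05095293479311015 53.85191559791565 1.3772042584353963
z pct [0.0559 0.0564 0.0567 0.0571]
6496 ((503.6716613769531, 312.1286926269531), (38.812889099121094, 51.96784210205078), 1.5149644613265991)
```

View pics/w15.png

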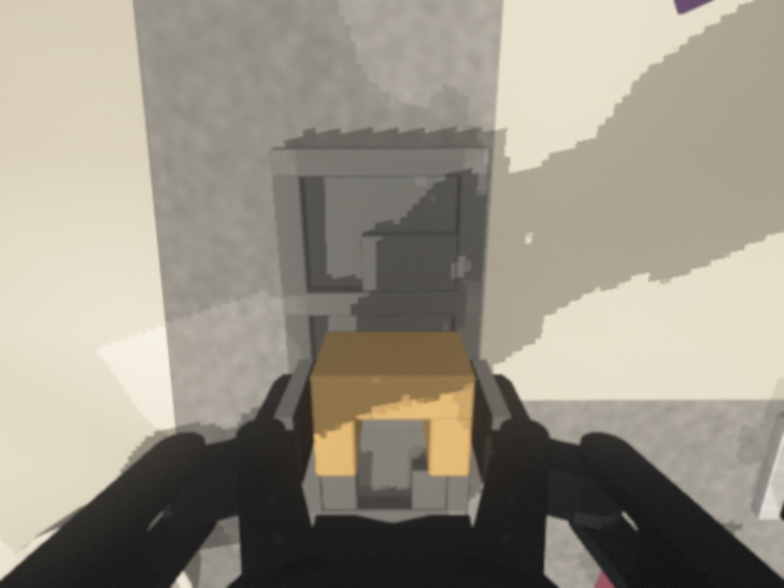

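The held channel is over the U nest, with the L nest visible ahead: inner walls at columns 302 and 460, ribs at rows 177, 290 and 315. I'll compute the remaining offset.

```bash
python3 - <<'E'
from m import *
c=np.load('w15.npy',allow_pickle=True).item()
p=np.array([[272,150],[488,150],[300,177],[460,177],[308,290],[457,290],[312,315],[452,315],[390,290],[390,315],[390,177]])/1.4
print((onplane(c,p,.0145)[:,:2]*1000).round(1).tolist())
P=cloud(c).reshape(-1,3)
t=P[(P[:,2]>.011)&(P[:,2]<.0175)&(P[:,0]>.5)&(P[:,0]<.62)&(abs(P[:,1]-.32)<.065)]
print(np.median(t[:,2]),cv2.minAreaRect(t[:,:2].astype(np.float32)*1000))
E
```

```text
[[587.1, 355.8], [588.8, 280.2], [578.2, 346.5], [579.5, 289.4], [535.7, 345.3], [537.0, 287.5], [525.3, 344.1], [526.5, 288.7], [536.4, 313.5], [526.0, 313.3], [578.9, 314.4]]
0.015560328754288116 ((545.0732421875, 317.07843017578125), (88.0302734375, 77.8369369506836), 1.5964362621307373)
```

arm_command(
  moves=[
    [[0.07, 0.17, 0], [0, 0, 0], 0.3],
    [[0, 0, 0], [0, 0, 0], 0.3],
    [[0, 0, -0.15], [0, 0, 0], 0.3],
    [[0, 0, -0.15], [0, 0, 0], 0.3],
    [[0, 0, -0.1], [0, 0, 0], 0.3],
    [[0, 0, 0], [0, 0, 0], 0.3],
  ],
)

```text
time_s: 68.97
tool_pos: [0.5128, 0.3181, 0.0267]
eef_rot: [3.141, 0.039, -0.001]
wrist_force: [0.6, -0.3, -1.0]
opening: 0.0509
grip_force: 53.9
```

arm_command(
  moves=[
    [[0, 0, -0.1], [0, 0, 0], 0.3],
    [[0, 0, -0.1], [0, 0, 0], 0.3],
  ],
)

```text
time_s: 69.13
tool_pos: [0.5133, 0.3182, 0.0231]
eef_rot: [-3.141, -0.039, -0.0]
wrist_force: [-0.8, 1.2, -1.1]
opening: 0.051
grip_force: 53.9
```

arm_command(
  moves=[
    [[-0.05, -0.05, 0], [0, 0, 0], 0.3],
    [[0, 0, -0.1], [0, 0, 0], 0.3],
    [[0, 0, -0.1], [0, 0, 0], 0.3],
  ],
)

```text
time_s: 69.38
tool_pos: [0.5122, 0.3171, 0.019]
eef_rot: [-3.141, -0.039, -0.0]
wrist_force: [-0.4, -0.6, -0.9]
opening: 0.0511
grip_force: 53.9
```

```bash
python3 - <<'E'
from m import *
s=ctrl.sense();print(s['time_s'],s['tool_pos'],s['wrist_force'])
c=cap('wrist');held(c,.044)
E
```

```text
69.3833 [0.51219745 0.3171405  0.01900076] [-0.42876911 -0.62570305 -0.87891301]
z pct [0.0428 0.0432 0.0436 0.0439]
6488 ((506.07830810546875, 316.1812438964844), (39.038307189941406, 51.87859344482422), 1.4791696071624756)
```

arm_command(
  moves=[
    [[0, 0, -0.05], [0, 0, 0], 0.6],
    [[0, 0, 0], [0, 0, 0], 0.8],
    [[0, 0, 0], [0, 0, 0], 0.8],
    [[0, 0, 0], [0, 0, 0], 0.8],
    [[0, 0, 0.5], [0, 0, 0], 0.8],
    [[0, 0, 1], [0, 0, 0], 0.8],
    [[0, 0, 1], [0, 0, 0], 1],
    [[0, 0, 1], [0, 0, 0], 1],
    [[0, 0, 1], [0, 0, 0], 1],
    [[0, 0, 1], [0, 0, 0], 1],
  ],
)

```text
time_s: 70.27
tool_pos: [0.5121, 0.3172, 0.1298]
eef_rot: [-3.141, -0.039, -0.001]
wrist_force: [0.5, 0.2, 0.8]
opening: 0.0852
grip_force: 0.0
```

arm_command(
  moves=[
    [[-0.5, -0.5, 1], [0, 0, 0.3], 1],
    [[-0.5, -1, 1], [0, 0, 0], 1],
    [[-0.5, -1, 1], [0, 0, 0], 1],
    [[-0.5, -1, 0], [0, 0, 0], 1],
    [[-0.5, -1, 0], [0, 0, 0], 1],
    [[0, -1, 0], [0, 0, 0], 1],
    [[0, -1, 0], [0, 0, 0], 1],
    [[0, -1, 0], [0, 0, 0], 1],
    [[0, 0, 0], [0, 0, 0], 1],
    [[0, 0, 0], [0, 0, 0], 1],
  ],
)

```text
time_s: 71.1
tool_pos: [0.4624, 0.1667, 0.1888]
eef_rot: [-3.14, -0.077, -0.002]
wrist_force: [-0.0, 0.5, 0.6]
opening: 0.0856
grip_force: 0.0
```

```bash
python3 - <<'E'
from m import *
s=ctrl.sense();print(s['time_s'],s['tool_pos'],np.rad2deg(2*np.arctan2(s['eef_rot'][1],s['eef_rot'][0])))
c=cap('wrist');save(c,'w16.png');secs(c);corners(c)
E
```

```text
71.1 [0.46242135 0.16666833 0.18880835] -357.19607524833265
[  86  116   68   44 2206] [119.7 134.9] 0.0422859237840949 ((506.056640625, 315.3714294433594), (37.935184478759766, 52.67744445800781), 0.8761250376701355)
[ 394  135   61   42 1581] [422.6 151.1] 0.03746989112315707 ((501.7363586425781, 32.31026077270508), (38.09912872314453, 52.075008392333984), 2.0632636547088623)
[ 244  248   40   48 1070] [265.8 270.1] 0.037546991641529553 ((372.1182861328125, 180.8541259765625), (36.838844299316406, 51.627132415771484), 80.41870880126953)
sec ctr [502.1  32.8] size 36.8 51.9 yaw_x 2.6 cen off 3.8 ncorn 8 px [424. 151.]
sec ctr [506.  317.5] size 38.0 53.9 yaw_x 1.3 cen off 2.7 ncorn 8 px [118. 136.]
```

View pics/w16.png

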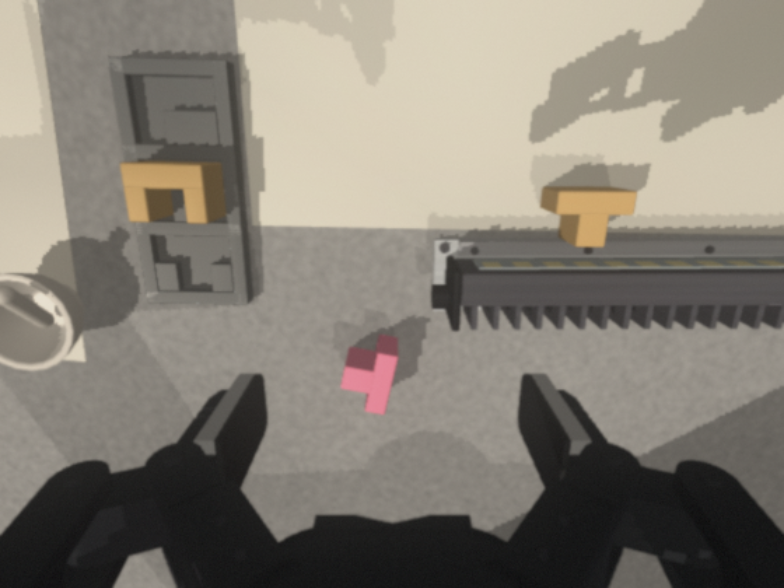

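The channel is home in the U nest: its top at 42.3 mm is 4.8 mm above the tee's. The tee stands untouched at (590,210). Fetching it.

arm_command(
  moves=[
    [[0.34, -0.96, 0], [0, 0, 0], 1],
    [[0.34, -0.96, 0], [0, 0, 0], 1],
    [[0.34, -0.96, 0], [0, 0, 0], 1],
    [[0.34, -0.96, 0], [0, 0, 0], 1],
    [[0.34, -0.96, 0], [0, 0, 0], 1],
    [[0.34, -0.96, 0], [0, 0, 0], 1],
    [[0.34, -0.94, 0], [0, 0, 0], 1],
    [[0, 0, -1], [0, 0, 0], 1],
    [[0, 0, -1], [0, 0, 0], 1],
    [[0, 0, -1], [0, 0, 0], 1],
  ],
)

```text
time_s: 71.98
tool_pos: [0.5105, 0.0338, 0.1278]
eef_rot: [-3.14, -0.081, -0.002]
wrist_force: [-0.5, -0.4, -0.9]
opening: 0.0856
grip_force: 0.0
```

arm_command(
  moves=[
    [[0, 0, -1], [0, 0, 0], 1],
    [[0, 0, -1], [0, 0, 0], 1],
    [[0, 0, -1], [0, 0, 0], 1],
    [[0, 0, -1], [0, 0, 0], 1],
    [[0, 0, -1], [0, 0, 0], 1],
    [[0, 0, -0.5], [0, 0, 0], 1],
    [[0, 0, -0.27], [0, 0, 0], 0.6],
    [[0, 0, 0], [0, 0, 0], 0.3],
    [[0, 0, 0], [0, 0, 0], 0.3],
    [[0, 0, 0], [0, 0, 0], 0.3],
  ],
)

```text
time_s: 72.82
tool_pos: [0.5111, 0.0332, 0.0141]
eef_rot: [3.14, 0.08, 0.004]
wrist_force: [0.1, 0.2, -0.7]
opening: 0.0509
grip_force: 52.6
```

arm_command(
  moves=[
    [[0, 0, 0], [0, 0, 0], 0.3],
    [[0, 0, 0], [0, 0, 0], 0.3],
  ],
)

```text
time_s: 72.98
tool_pos: [0.5105, 0.0331, 0.0136]
eef_rot: [3.14, 0.08, 0.003]
wrist_force: [1.4, 0.3, 2.5]
opening: 0.0511
grip_force: 53.0
```

arm_command(
  moves=[
    [[0, 0, 0.7], [0, 0, 0], 0.3],
    [[0.3, 0, 1], [0, 0, 0], 0.3],
    [[0, 0, 1], [0, 0, 0], 0.3],
    [[0, 0, 1], [0, 0, 0], 0.3],
    [[0, 0.5, 1], [0, 0, 0], 0.3],
    [[-0.2, 1, 1], [0, 0, 0], 0.3],
    [[-0.2, 1, 0.3], [0, 0, 0], 0.3],
    [[-0.2, 1, 0], [0, 0, 0], 0.3],
    [[-0.2, 1, 0], [0, 0, 0], 0.3],
    [[-0.2, 1, 0], [0, 0, 0], 0.3],
  ],
)

```text
time_s: 73.82
tool_pos: [0.4957, 0.144, 0.1335]
eef_rot: [-3.141, -0.079, -0.002]
wrist_force: [0.1, 0.7, -1.8]
opening: 0.0509
grip_force: 54.5
```

arm_command(
  moves=[
    [[-0.25, 1, 0], [0, 0, 0], 0.3],
    [[-0.25, 1, 0], [0, 0, 0], 0.3],
    [[-0.25, 1, 0], [0, 0, 0], 0.3],
    [[-0.25, 1, 0], [0, 0, 0], 0.3],
    [[-0.25, 1, 0], [0, 0, -0.1], 0.3],
    [[-0.25, 1, 0], [0, 0, -0.1], 0.3],
    [[-0.25, 1, 0], [0, 0, -0.1], 0.3],
    [[-0.1, 1, 0], [0, 0, 0], 0.3],
    [[0, 0.6, 0], [0, 0, 0], 0.3],
    [[0, 0, 0], [0, 0, 0], 0.3],
  ],
)

```text
time_s: 74.65
tool_pos: [0.4587, 0.317, 0.1331]
eef_rot: [-3.14, -0.043, -0.001]
wrist_force: [-0.6, -0.9, -0.4]
opening: 0.0506
grip_force: 54.5
```

arm_command(
  moves=[
    [[0, 0, 0], [0, 0, 0], 0.3],
    [[0, 0, 0], [0, 0, 0], 0.3],
  ],
)

```text
time_s: 74.82
tool_pos: [0.4589, 0.3144, 0.1326]
eef_rot: [3.141, 0.039, -0.0]
wrist_force: [-0.3, 0.2, -0.4]
opening: 0.0508
grip_force: 54.5
```

```bash
python3 - <<'E'
from m import *
s=ctrl.sense();print(s['time_s'],s['tool_pos'],s['opening'],s['grip_force'],np.rad2deg(2*np.arctan2(s['eef_rot'][1],s['eef_rot'][0])))
c=cap('wrist');held(c,s['tool_pos'][2]-.0136+.036)
P=cloud(c).reshape(-1,3)
t=P[(P[:,2]>.0125)&(P[:,2]<.0185)&(P[:,0]>.39)&(P[:,0]<.62)&(abs(P[:,1]-.32)<.065)]
print(np.median(t[:,2]),cv2.minAreaRect(t[:,:2].astype(np.float32)*1000))
E
```

```text
74.8167 [0.45890041 0.31438277 0.13258424] 0.0508095385867983 54.53690528869629 1.4087184993552857
z pct [0.1564 0.1568 0.1572 0.1576]
5633 ((451.3499450683594, 313.35211181640625), (38.636940002441406, 51.52690124511719), 1.1198279857635498)
0.01555524929157151 ((506.0505676269531, 315.8504943847656), (166.5643768310547, 77.9345703125), 1.429286241531372)
```

arm_command(
  moves=[
    [[0.03, 0.04, -0.6], [0, 0, 0], 0.3],
    [[0, 0, -1], [0, 0, 0], 0.3],
    [[0, 0, -1], [0, 0, 0], 0.3],
    [[0, 0, -1], [0, 0, 0], 0.3],
    [[0, 0, -0.8], [0, 0, 0], 0.3],
    [[0, 0, -0.5], [0, 0, 0], 0.3],
    [[0, 0, 0], [0, 0, 0], 0.3],
    [[0, 0, 0], [0, 0, 0], 0.3],
  ],
)

```text
time_s: 75.53
tool_pos: [0.4592, 0.3154, 0.0341]
eef_rot: [3.141, 0.038, -0.002]
wrist_force: [0.3, -0.5, -0.3]
opening: 0.0509
grip_force: 54.5
```

arm_command(
  moves=[
    [[0, 0, -0.15], [0, 0, 0], 0.3],
    [[0, 0, -0.15], [0, 0, 0], 0.3],
    [[0, 0, -0.1], [0, 0, 0], 0.3],
    [[0, 0, 0], [0, 0, 0], 0.3],
  ],
)

```text
time_s: 75.87
tool_pos: [0.4594, 0.316, 0.0268]
eef_rot: [-3.141, -0.039, -0.001]
wrist_force: [-0.5, 0.6, -1.2]
opening: 0.0509
grip_force: 54.5
```

```bash
python3 - <<'E'
from m import *
s=ctrl.sense();print(s['time_s'],s['tool_pos'],s['wrist_force'],s['opening'],np.rad2deg(2*np.arctan2(s['eef_rot'][1],s['eef_rot'][0])))
c=cap('wrist');held(c,s['tool_pos'][2]-.0136+.036);save(c,'w17.png',1)
E
```

```text
75.8667 [0.45943365 0.31604421 0.02680341] [-0.48980808  0.63521305 -1.18895543] 0.05093289412397365 -358.5738964865415
z pct [0.0432 0.0505 0.0511 0.0515]
5702 ((451.87005615234375, 315.0043640136719), (38.77495193481445, 51.66217803955078), 1.1379820108413696)
```

arm_command(
  moves=[
    [[0, 0, -0.1], [0, 0, 0], 0.3],
    [[0, 0, -0.1], [0, 0, 0], 0.3],
    [[0, 0, -0.1], [0, 0, 0], 0.3],
    [[0, 0, 0], [0, 0, 0], 0.3],
  ],
)

```text
time_s: 76.25
tool_pos: [0.459, 0.3158, 0.0202]
eef_rot: [3.141, 0.039, -0.001]
wrist_force: [-0.7, -0.4, -0.5]
opening: 0.0509
grip_force: 54.5
```

arm_command(
  moves=[
    [[0, 0, -0.1], [0, 0, 0], 0.3],
    [[0, 0, 0], [0, 0, 0], 0.3],
  ],
)

```text
time_s: 76.42
tool_pos: [0.4596, 0.316, 0.0187]
eef_rot: [-3.141, -0.039, -0.001]
wrist_force: [0.7, 0.1, 0.8]
opening: 0.0508
grip_force: 54.7
```

Seated without force. I'll release, retreat and verify.

arm_command(
  moves=[
    [[0, 0, 0], [0, 0, 0], 0.6],
    [[0, 0, 0], [0, 0, 0], 0.8],
    [[0, 0, 0], [0, 0, 0], 0.8],
    [[0, 0, 0], [0, 0, 0], 0.8],
    [[0, 0, 0.5], [0, 0, 0], 0.8],
    [[0, 0, 1], [0, 0, 0], 0.8],
    [[0, 0, 1], [0, 0, 0], 1],
    [[0, 0, 1], [0, 0, 0], 1],
    [[0, 0, 1], [0, 0, 0], 1],
    [[0, 0, 1], [0, 0, 0], 1],
  ],
)

```text
time_s: 77.25
tool_pos: [0.4593, 0.316, 0.1305]
eef_rot: [-3.141, -0.039, -0.001]
wrist_force: [0.5, 0.3, 0.3]
opening: 0.0854
grip_force: 0.0
```

arm_command(
  moves=[
    [[-0.5, -0.5, 1], [0, 0, 0], 1],
    [[-0.5, -1, 1], [0, 0, 0], 1],
    [[-0.5, -1, 1], [0, 0, 0], 1],
    [[-0.5, -1, 0.5], [0, 0, 0], 1],
    [[0, -1, 0], [0, 0, 0], 1],
    [[0, -1, 0], [0, 0, 0], 1],
    [[0, -1, 0], [0, 0, 0], 1],
    [[0, 0, 0], [0, 0, 0], 1],
    [[0, 0, 0], [0, 0, 0], 1],
    [[0, 0, 0], [0, 0, 0], 1],
  ],
)

```text
time_s: 78.08
tool_pos: [0.4195, 0.1863, 0.1992]
eef_rot: [-3.141, -0.038, -0.001]
wrist_force: [0.5, -0.2, -0.7]
opening: 0.086
grip_force: 0.0
```

```bash
python3 - <<'E'
from m import *
s=ctrl.sense();print(s['time_s'],s['tool_pos'])
c=cap('wrist');secs(c)
t=cap('top');dial(t)
cv2.imwrite('pics/fin.png',np.hstack([cv2.resize(c['img'][:,:,::-1],(400,300)),cv2.resize(t['img'][:,:,::-1],(400,300))]))
E
```

```text
78.0833 [0.41954818 0.1862828  0.19924457]
[ 106   70   68   46 2250] [139.5  90.3] 0.0423782526270437 ((505.8399963378906, 315.60809326171875), (37.94873046875, 52.2399787902832), 1.3743431568145752)
[ 116  132   61   41 1631] [147.4 147.8] 0.04242959190285156 ((452.06964111328125, 314.45562744140625), (37.26110076904297, 51.67976379394531), 1.3023453950881958)
[ 265  208   40   48 1106] [287.1 230.4] 0.037566829183870165 ((371.70184326171875, 181.06056213378906), (37.38926315307617, 51.649776458740234), 81.23486328125)
box 907 0.0712065562760229 ((497.103515625, -320.0267028808594), (97.04448699951172, 96.18048095703125), 88.58007049560547)
bar 74 [ 0.4978 -0.3206  0.1139] ((498.81781005859375, -320.5972595214844), (13.129965782165527, 38.5910758972168), 88.26669311523438)
```

View pics/fin.png

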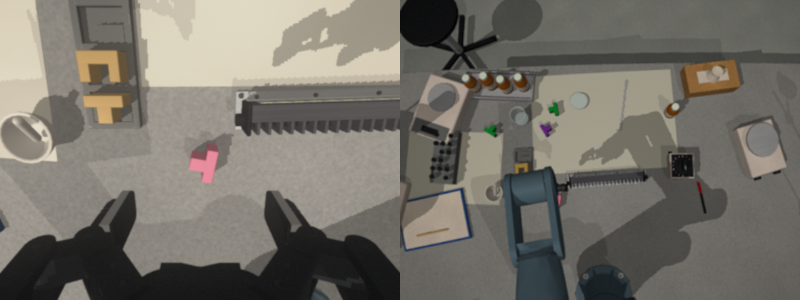

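Both sections are home: tops at 42.4 mm, yaw 1.3–1.4° to match the tray. The dial is off and the bystanders are where they were. Handing in.

```bash
python3 -c "
from cell import ctrl
print(ctrl.finish_job())"
```

```text
the job is handed in; nothing more can be done
None
```

I cured the tee and channel on both sides and seated them in their nests with the lamp off (no angle on the bench); the tee was knocked during or just after the leg-side exposure, so I reset it and gave both a second three seconds on that side.

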